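Empty the sample jug into the tub under the sash

ROBOT

A 6-joint arm with a two-finger parallel gripper is mounted at the origin on the work surface. World frame = base frame: x ahead of the robot, y to its left, z up, the work surface at z = 0. Lengths are in mm, angles in rad, forces in N, time in s.
With the tool pointing down it reaches from about 300 to 775 mm from the base axis. Payload 14.6 kg.
Tool frame: the origin (TCP) lies midway between the tips of the shut fingers; the grasp point (between the pads) lies 19 mm behind it; y points along the fingers, z is the direction in which the jaws open and shut, and the axes are right-handed (so a half turn about y gives the same grasp; the last joint's range is limited). The gripper opens to 94 mm and grips with 3 to 60 N. Pads are 16 mm wide; open, the fingers measure 119 mm over their backs; the gripper's body (75 mm by 177 mm) begins 78 mm behind the grasp point.
Start: joints at [1.207, 0.3, 1.521, -0, 1.321, -0.067], TCP at [160.851, 525.943, 205.446] pointing down, gripper open.
Joint ranges: [-3.03, 3.03], [-0.79, 2.21], [0.23, 2.52], [-1.04, 4.18], [0, 3.07], [-2.55, 2.55]. Speed limits (rad/s): [2.22, 2.22, 2.57, 3.14, 3.14, 3.14].

INTERFACE

Orientations are given as [roll, pitch, yaw] about the fixed x, y, z axes, in that order (R = Rz(yaw) Ry(pitch) Rx(roll)).
In Python, from cell import manip gives the robot as it stands.
- The arm moves only by the tool play_rows, never from a script. Its argument "series" is a list of rows, each a list of 3 entries, a list of its own where there are three numbers: the shift along the tool's x, y, z in m, then the turn about the tool's y in rad, then the closure, from 0 (fully open) to 1 (shut). In form: [[[dx, dy, dz], twist, grip], ...]. A call has 1 to 20 rows; each row is the pose to reach, as a shift and turn from the pose measured when the call began, along the tool's axes at that moment; what a row does not reach only later rows make up. A row lasts 1/10 s, in which the tool goes at most 50 mm and 8.59 degrees, less where a joint would pass 70% of its speed; a pose out of reach is approached as far as the arm can. A call with a gripper value outside its range is refused whole. The fingers move at their own pace and stop on an object; "squeeze" is the grip in N (left out, the last holds). Time passes only in rows, so rows that repeat a pose let the fingers close. It gives the time, the measured TCP pose, the force and the opening at its end, in the units of the state.
- manip.read_state(): the state, without advancing time (a new reading comes with each control period).
- manip.camera(name): name is "side" or "top" or "wrist"; returns the picture (384x512x3 uint8, red, green, blue); there is no depth.
- manip.camera_params(name): a dict with "K" (3x3 intrinsics, pixels), "rvec" (rotation vector, rad) and "tvec" (3), from world to camera coordinates, as OpenCV has them. Camera axes: x right, y down, z forward; pixel columns grow to the right and rows downward; lengths in mm; the calibration is good to about 2 mm. A picture is of the moment at which its call begins: read the wrist's pose just before it. camera_params takes no time and is no camera call; for the wrist camera it gives the pose at the moment of the call.
- manip.sign_off(): hands the job in, once; it reports no verdict.
The state is a dict: "clock": time; "joints": joint angles; "qd": joint speeds; "effort": joint torques, N m; "eef_pos": TCP position; "eef_rot": TCP orientation; "wrist_force": force on the tool from outside, world axes, zero at the start; "moment": the same for the moment, N m; "finger_gap": finger opening in mm.
Only numpy, scipy, OpenCV 4.12 (cv2) and the standard library are available. Lean on these libraries where they do the work, as an engineer would, in place of code of your own. Each camera call takes 0.05 s, during which the arm holds its last target. There are 200 camera calls.

TASK

Push the empty round tub along its guide rails, round the bend, right up to the stop under the low sash, without lifting it, and collect every sample tube that lies on the bench in the tall jug on its mat. Only then carry the jug by its handle in under the sash and tip all the tubes out into the tub, leaving none behind; do not knock the sash. Finally stand the empty jug upright on the middle of its mat; the tub stays under the sash, and the other bottles and boxes stay where they are.

Things in the scene. Friction and masses are not known exactly. Their poses are not given: they have to be found in the camera images.
- dock (a point): the tub's place at the end of the guide rails, on the steel floor plate (3 mm above the bench), under the low sash; fixed. Its axes turn with the station: x away from the robot, y to the left. The rails are walls 25 mm high, channel about 160 mm wide. From the dock the channel runs 20 mm towards -x to the bend. A stop wall halts the tub at most 3 mm past the dock.
- bend (a point): on the bench at the centre of the bend's curvature, fixed; axes as the dock's. The channel's centreline is a quarter circle of 120 mm radius about it, from its -y side (the dock side) to its -x side.
- rail_end (a point): middle of the channel at its open left end, on the floor plate, fixed; axes as the dock's. From here the channel runs 280 mm straight towards -y, to the bend.
- sash_edge (a point): middle of the underside of the sash's bottom bar, 225 mm above the bench, 15 mm farther (+x) than the dock. The bar is 50 mm deep (x), 30 mm high, and runs from 115 mm to the right (-y) to 190 mm to the left; a clear pane leans back above it. Its right end is open, so the jug can come in from the right; two thin posts stand 190 mm beyond the bar (+x). Must not be knocked.
- tub_centre (a point): round open grey tub, 150 mm outer diameter, 60 mm high, wall 3 mm, floor 4 mm, 0.25 kg, standing loose between the guide rails and sliding easily on the plate. The point is on its axis, half-way up (30 mm above its underside).
- mat_top (a point): middle of the round black rubber mat, 120 mm in diameter, the jug's place, 3 mm above the bench. The mat lies in a fixed shallow steel tray with a lip 8 mm high, that reaches 75 mm from this point to both sides along its x, 75 mm along its +y and 105 mm along its -y.
- jug_handle (a point): where to grip the jug's handle: on its centreline, 118 mm from the jug's axis, 80 mm above the foot. The handle is a level bar from 49 to 175 mm from the jug's axis, 18 mm square, turned on edge: its flat faces look 45 degrees up and down to both sides, so a gripper leaning 45 degrees sideways grips it square. x points along the bar towards the jug, z up the jug.
- jug_mouth (a point): centre of the rim of the tall steel jug; z points out of the mouth, axes as the handle's. The jug is round, smooth, 150 mm tall, 88 mm in outer diameter at the foot, widening to 116 mm at the rim, wall 3 mm, floor 4 mm, 0.2 kg. Tubes slide out when it is tipped about 105 degrees from upright, at times only after a shake.
- jug_foot (a point): centre of the underside of the jug.
- tube1_mid (a point): one of the sample tubes, all alike: a closed round white tube 26 mm in diameter with a square blue cap and a square white foot, both 26 mm wide, 62 mm long over all, 25 g, smooth. The point is its centre. At the start it stands in the jug, if it is there at all; z along its length.
- tube2_mid (a point): one of the sample tubes, all alike: a closed round white tube 26 mm in diameter with a square blue cap and a square white foot, both 26 mm wide, 62 mm long over all, 25 g, smooth. The point is its centre. At the start it stands in the jug, if it is there at all; z along its length.
- tube3_mid (a point): one of the sample tubes, all alike: a closed round white tube 26 mm in diameter with a square blue cap and a square white foot, both 26 mm wide, 62 mm long over all, 25 g, smooth. The point is its centre. At the start it lies on the bench, if it is there at all; x along its length, to the cap.
- tube4_mid (a point): one of the sample tubes, all alike: a closed round white tube 26 mm in diameter with a square blue cap and a square white foot, both 26 mm wide, 62 mm long over all, 25 g, smooth. The point is its centre. At the start it lies on the bench, if it is there at all; x along its length, to the cap.
- tube5_mid (a point): one of the sample tubes, all alike: a closed round white tube 26 mm in diameter with a square blue cap and a square white foot, both 26 mm wide, 62 mm long over all, 25 g, smooth. The point is its centre. At the start it lies on the bench, if it is there at all; x along its length, to the cap.
- amber_bottle: amber bottle, 64 mm in diameter, 140 mm tall, a bystander; origin at its underside
- tip_box: blue box, 90 x 120 x 60 mm, a bystander; origin at its underside
- white_jar: white jar, 80 mm in diameter, 90 mm tall, a bystander; origin at its underside
- sash: the sash as a whole, with its posts; origin on the bench under the middle of the sash edge
Mind the look-alikes: they are no part of the job. Leave any purple or yellow look-alike of the part that bears tube5_mid alone.

How it is judged:
By the outcome, as a careful person would: the job done as asked, in the order asked, and still so for the second after the job is handed in, with the robot touching nothing.
Of tube1, tube2 only 1 to 2 are there at a start; the rules pass over those that are not, and their reading is None.
Of tube3, tube4, tube5 only 2 to 3 are there at a start; the rules pass over those that are not, and their reading is None.
At some moment in a run one of tube3, tube4, tube5 may be knocked a few centimetres aside while the robot is not near it.
It also fails if it takes over 200 s, if anything falls off the work surface, if the arm or the gripper's body presses on something with over 40 N, if the wrist force passes 120 N, or if a joint passes its speed limit or range.

## Working session

There is one attempt and no reset: what is moved stays moved. The work goes in short steps, Python scripts to look and compute and a tool call to move; the robot and the scene stay as the last step left them, time stands still between calls to the robot, and variables do not carry over. Pictures are saved under pics/ and viewed, about 12 in all and at most 16, crops included, and the job is handed in when it is done.

Besides the shell and the picture viewer there is one more tool, called after "Call:" as name(argument=value, ...), one argument or row to a line, values as JSON. play_rows: Moves the arm, as the interface text tells. Its arguments: {"type":"object","properties":{"series":{"type":"array","items":{"type":"array"}},"squeeze":{"type":"number"}},"required":["series"]}

```bash
ls; mkdir -p pics; cat > h.py <<'E'
import numpy as np, cv2
from scipy.spatial.transform import Rotation as R
from cell import manip
def snap(n,f):
    s=manip.read_state(); p=manip.camera_params(n); im=manip.camera(n); cv2.imwrite(f'pics/{f}.png',im[:,:,::-1]); np.savez(f'pics/{f}.npz',**{k:np.array(v) for k,v in p.items()}); return im,p
def ray(p,u,v):
    K=np.array(p['K']);Rm=cv2.Rodrigues(np.array(p['rvec'],float))[0];t=np.array(p['tvec']).ravel()
    return -Rm.T@t, Rm.T@np.linalg.inv(K)@[u,v,1]
def px2z(p,u,v,z):
    c,d=ray(p,u,v); return c+d*(z-c[2])/d[2]
def proj(p,X):
    return cv2.projectPoints(np.atleast_2d(np.array(X,float)),np.array(p['rvec'],float),np.array(p['tvec'],float),np.array(p['K'],float),None)[0][:,0]
def load(f): return dict(np.load(f'pics/{f}.npz'))
def st():
    s=manip.read_state(); print({k:np.round(s[k],3) for k in ('clock','joints','eef_pos','eef_rot','wrist_force','finger_gap')}); return s
E
python3 - <<'E'
from h import *
s=st(); print(R.from_euler('xyz',s['eef_rot']).as_matrix().round(3))
a=[]
for n in('side','top','wrist'):
    im,p=snap(n,n+'0'); c,d=ray(p,256,192); print(n,c.round(),(d/np.linalg.norm(d)).round(2),p['K'][0][0])
E
```

```text
pics
{'clock': np.float64(0.0), 'joints': array([ 1.207,  0.3  ,  1.522,  0.   ,  1.321, -0.067]), 'eef_pos': array([160.742, 525.698, 204.873]), 'eef_rot': array([-1.572,  0.   , -0.297]), 'wrist_force': array([-0.458,  0.846,  0.184]), 'finger_gap': np.float64(94.018)}
[[ 0.956 -0.     0.292]
 [-0.292 -0.001  0.956]
 [-0.    -1.    -0.001]]
side [  92. -702. 1026.] [ 0.37  0.55 -0.74] 424.84923980276074
top [ 306.   14. 1493.] [ 0.17 -0.04 -0.98] 425.401338197227
wrist [ 80. 552. 383.] [ 0.27 -0.08 -0.96] 296.7347389096242
```

View pics/top0b.png

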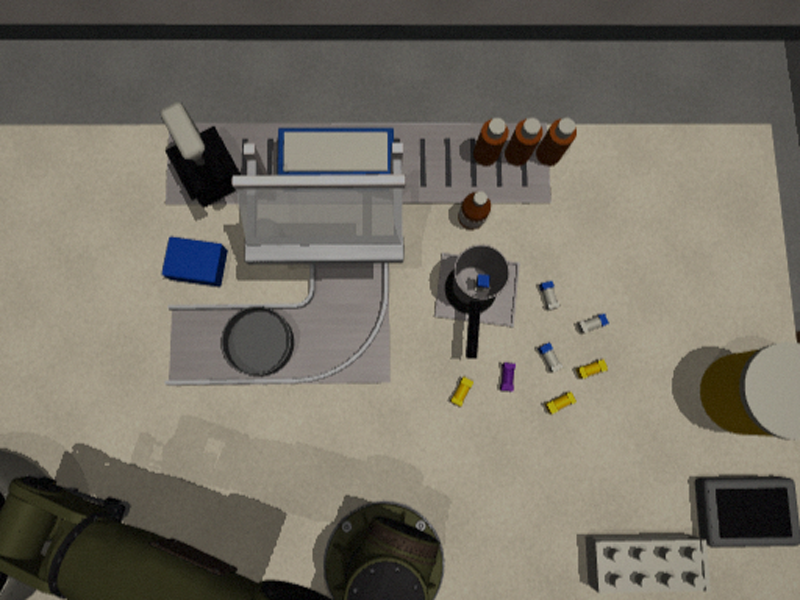

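View pics/side0b.png

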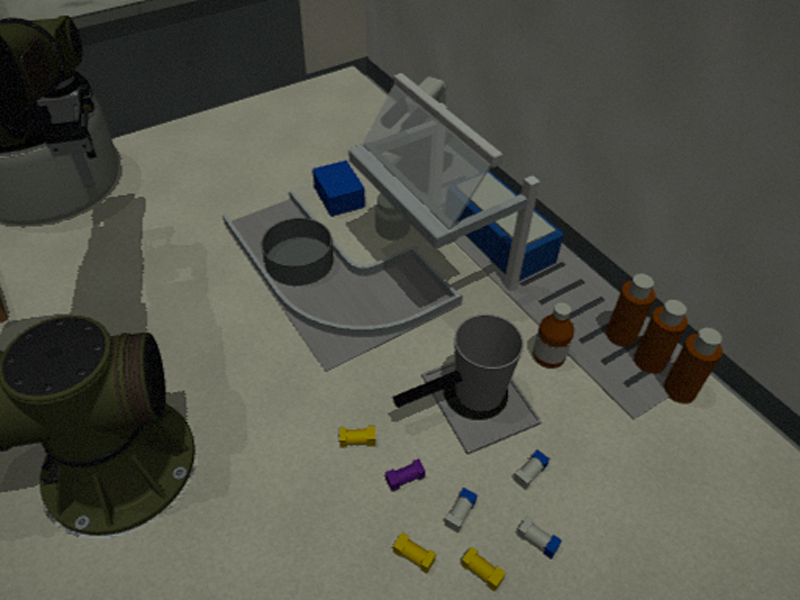

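```bash
python3 - <<'E'
from h import *
p=load('top0');q=load('side0')
k=512/800
for n,u,v,z in [('t_a',549,295,13),('t_b',593,323,13),('t_c',550,357,13),('purple',508,376,13),('y1',462,390,13),('y2',593,368,13),('y3',561,402,13),('jugrim',481,274,153),('handle end',473,355,83),('handle near',475,308,83),('mat TL',442,254,8),('mat TR',518,263,8),('mat BL',435,320,8),('mat BR',514,326,8),('tub rim',257,341,63),('barL',246,255,225),('barR',404,255,225),('railend top',170,308,28),('railend bot',168,382,28),('amber',470,215,70),('amber4',490,155,0),('tipbox',195,260,60)]:
    print(n,px2z(p,u*k,v*k,z).round())
print('side')
for n,u,v,z in [('t_a',531,469,13),('t_b',539,536,13),('t_c',461,508,13),('purple',405,474,13),('jugrim',487,347,153),('hend',394,399,83),('tubrim',298,247,63),('barR',437,242,225),('barL',352,152,225),('pedestal',60,200,0)]:
    print(n,px2z(q,u*k,v*k,z).round())
E
```

```text
t_a [ 576. -382.   13.]
t_b [ 511. -478.   13.]
t_c [ 435. -376.   13.]
purple [ 394. -280.   13.]
y1 [ 364. -176.   13.]
y2 [ 409. -472.   13.]
y3 [ 335. -395.   13.]
jugrim [ 596. -205.  153.]
handle end [ 435. -193.   83.]
handle near [ 536. -201.   83.]
mat TL [ 675. -141.    8.]
mat TR [ 652. -315.    8.]
mat BL [ 522. -121.    8.]
mat BR [ 506. -300.    8.]
tub rim [472. 269.  63.]
barL [622. 265. 225.]
barR [620. -43. 225.]
railend top [551. 469.  28.]
railend bot [388. 467.  28.]
amber [ 749. -199.   70.]
amber4 [ 918. -262.    0.]
tipbox [653. 410.  60.]
side
t_a [ 578. -382.   13.]
t_b [ 515. -475.   13.]
t_c [ 439. -375.   13.]
purple [ 396. -278.   13.]
jugrim [ 594. -218.  153.]
hend [ 433. -183.   83.]
tubrim [471. 252.  63.]
barR [621. -26. 225.]
barL [627. 284. 225.]
pedestal [ 88. 758.   0.]
```

Call:
play_rows(
  series=[
    [[0,-0.05,0],0,0],
    [[0.03,-0.08,-0.025],-0.05,0],
    [[0.07,-0.1,-0.057],-0.1,0],
    [[0.11,-0.12,-0.09],-0.15,0],
    [[0.15,-0.14,-0.122],-0.2,0],
    [[0.19,-0.16,-0.155],-0.25,0],
    [[0.23,-0.18,-0.187],-0.297,0],
    [[0.27,-0.2,-0.22],-0.297,0],
    [[0.31,-0.22,-0.25],-0.297,0],
    [[0.35,-0.25,-0.283],-0.297,0],
    [[0.38,-0.28,-0.31],-0.297,0],
    [[0.4,-0.295,-0.323],-0.297,0],
    [[0.4,-0.295,-0.323],-0.297,0],
    [[0.4,-0.295,-0.323],-0.297,0],
  ],
)

```text
clock: 1.55
eef_pos: [450.1, 98.5, 500.9]
eef_rot: [-1.572, -0.001, -0.003]
wrist_force: [-0.0, 1.0, -0.1]
finger_gap: 93.9
```

Call:
play_rows(
  series=[
    [[0.05,0,0],0,0],
    [[0.1,0,0],0,0],
    [[0.15,0,0],0,0],
    [[0.2,0,0],0,0],
    [[0.25,0,0],0,0],
    [[0.3,0,0],0,0],
    [[0.35,0,0],0,0],
    [[0.4,0,0],0,0],
    [[0.45,0,0],0,0],
    [[0.5,0,0],0,0],
    [[0.55,0,0],0,0],
    [[0.6,0,0],0,0],
  ],
)

```text
clock: 2.75
eef_pos: [741.5, 79.4, 398.5]
eef_rot: [-1.568, -0.031, -0.003]
wrist_force: [-0.3, 0.3, -0.9]
finger_gap: 93.9
```

```bash
python3 -c "
from h import *;st()"
```

```text
{'clock': np.float64(2.75), 'joints': array([ 5.700e-02,  8.560e-01,  2.360e-01,  1.000e-03,  2.019e+00,
       -1.510e+00]), 'eef_pos': array([741.464,  79.358, 398.519]), 'eef_rot': array([-1.568, -0.031, -0.003]), 'wrist_force': array([-0.298,  0.343, -0.889]), 'finger_gap': np.float64(93.895)}
```

Call:
play_rows(
  series=[
    [[3,-2.6,0],0,0],
    [[3,-2.6,0],0,0],
    [[3,-2.6,0],0,0],
    [[3,-2.6,0],0,0],
  ],
)

```text
clock: 3.15
eef_pos: [730.4, 63.6, 432.4]
eef_rot: [-1.566, -0.063, -0.003]
wrist_force: [0.4, 0.1, 0.1]
finger_gap: 94.1
```

```bash
python3 -c "
from h import *;st()"
```

```text
{'clock': np.float64(3.15), 'joints': array([ 0.036,  0.811,  0.235,  0.003,  2.033, -1.53 ]), 'eef_pos': array([730.433,  63.643, 432.37 ]), 'eef_rot': array([-1.566, -0.063, -0.003]), 'wrist_force': array([0.351, 0.096, 0.134]), 'finger_gap': np.float64(94.056)}
```

Call:
play_rows(
  series=[
    [[3,-2.6,0],0,0],
    [[3,-2.6,0],0,0],
    [[3,-2.6,0],0,0],
    [[3,-2.6,0],0,0],
    [[3,-2.6,0],0,0],
    [[3,-2.6,0],0,0],
    [[3,-2.6,0],0,0],
    [[3,-2.6,0],0,0],
    [[3,-2.6,0],0,0],
    [[3,-2.6,0],0,0],
  ],
)

```text
clock: 4.15
eef_pos: [701.6, 36.9, 485.8]
eef_rot: [-1.564, -0.093, -0.003]
wrist_force: [-0.7, -0.0, 0.8]
finger_gap: 93.8
```

Call:
play_rows(
  series=[
    [[3,-2.6,0],0,0],
    [[3,-2.6,0],0,0],
  ],
)

```text
clock: 4.35
eef_pos: [699.7, 32.9, 500.0]
eef_rot: [-1.562, -0.124, -0.004]
wrist_force: [-0.0, -0.2, -0.4]
finger_gap: 94.1
```

Call:
play_rows(
  series=[
    [[3,-2.6,0],0,0],
  ],
)

```text
clock: 4.45
eef_pos: [700.5, 31.0, 508.5]
eef_rot: [-1.561, -0.15, -0.004]
wrist_force: [-0.0, -0.8, -0.5]
finger_gap: 93.8
```

Call:
play_rows(
  series=[
    [[3,-2.6,0],0,0],
  ],
)

```text
clock: 4.55
eef_pos: [700.6, 29.3, 518.8]
eef_rot: [-1.56, -0.179, -0.004]
wrist_force: [0.6, -0.1, 0.5]
finger_gap: 93.7
```

```bash
python3 -c "
from h import *;st()"
```

```text
{'clock': np.float64(4.55), 'joints': array([-0.015,  0.69 ,  0.236,  0.015,  2.037, -1.575]), 'eef_pos': array([700.608,  29.342, 518.788]), 'eef_rot': array([-1.56 , -0.179, -0.004]), 'wrist_force': array([ 0.635, -0.098,  0.504]), 'finger_gap': np.float64(93.686)}
```

```bash
cat > ov.py <<'E'
from h import *
import sys
def circ(c,r,z,n=60):
    a=np.linspace(0,2*np.pi,n); return np.c_[c[0]+r*np.cos(a),c[1]+r*np.sin(a),np.full(n,z)]
def overlay(f,curves,crop,scale,out):
    p=load(f); im=cv2.imread(f'pics/{f}.png'); im=np.clip(im.astype(float)*1.5,0,255).astype(np.uint8)
    x0,y0,x1,y1=crop; im=cv2.resize(im[y0:y1,x0:x1],None,fx=scale,fy=scale,interpolation=cv2.INTER_CUBIC)
    for X,col in curves:
        q=(proj(p,X)-[x0,y0]+.5)*scale-.5
        cv2.polylines(im,[q.round().astype(int).reshape(-1,1,2)],False,col,1)
    return im
def station(dock,yaw):
    c,s=np.cos(yaw),np.sin(yaw)
    def T(P): P=np.array(P,float); return np.c_[dock[0]+c*P[:,0]-s*P[:,1],dock[1]+s*P[:,0]+c*P[:,1],P[:,2]]
    a=np.linspace(0,np.pi/2,30); C=[]
    for r in(40,200):
        arc=np.c_[-20-r*np.sin(a),120-r*np.cos(a),0*a+28]
        C.append(T(np.vstack([[75,120-r,28],arc,[-20-r,400,28]])))
    C.append(T([[-10,-115,225],[-10,190,225],[40,190,225],[40,-115,225],[-10,-115,225]]))
    return C
E
cat > o1.py <<'E'
from ov import *
G=(0,255,0);Rd=(0,0,255);Y=(0,255,255)
cv=[(c,G) for c in station((609,68),0.0)]+[(circ((472,262),75,63),Rd),(circ((596,-208),58,153),Rd),(circ((596,-208),44,3),Y),
 ([[596-175*np.cos(-.08),-208-175*np.sin(-.08),83],[596-49,-208-49*np.sin(-.08),83]],Rd)]
for (x,y) in [(577,-382),(513,-477),(437,-376)]: cv.append(([[x-8,y,13],[x+8,y,13]],Rd)); cv.append(([[x,y-8,13],[x,y+8,13]],Rd))
a=overlay('top0',cv,(100,130,400,260),2.66,'a')
b=overlay('side0',cv,(130,60,400,385),1.2,'b')
b=overlay('side0',cv,(135,80,370,375),2.0,'b')
cv2.imwrite('pics/ovt.png',a); cv2.imwrite('pics/ovs.png',b); print(a.shape,b.shape)
E
python3 o1.py
```

```text
(346, 798, 3) (590, 470, 3)
```

View pics/ovt.png

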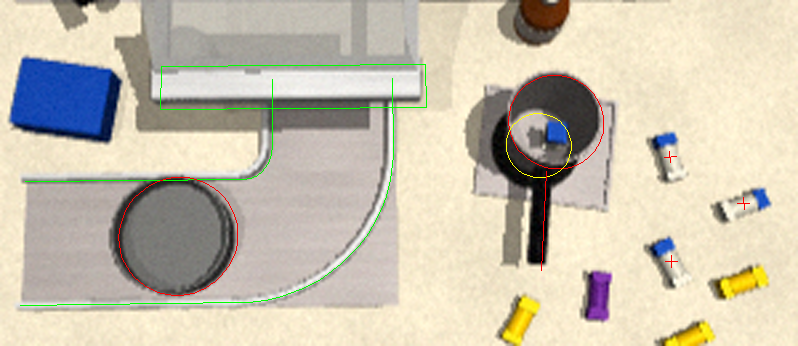

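View pics/ovs.png

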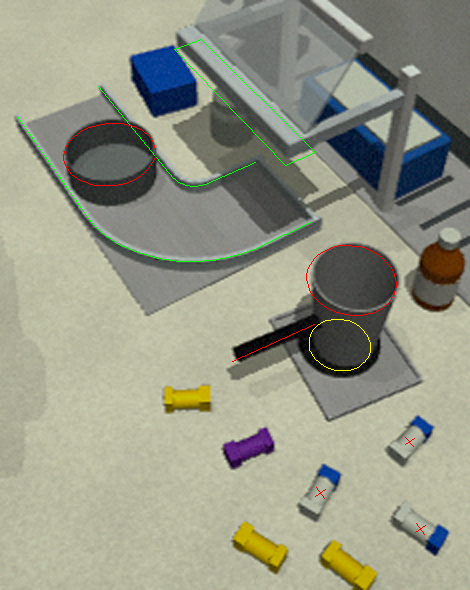

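```bash
cat > plan.py <<'E'
from h import *
def rows(wps,grip,step=45,tw=0.14,s=None,q=3):
    """wps: list of (x,y,z,twist_total[,step]) world; prints rows"""
    s=s or manip.read_state(); M=R.from_euler('xyz',s['eef_rot']).as_matrix(); p0=np.array(s['eef_pos']); cur=np.r_[p0,0.]
    out=[]
    for w in wps:
        stp=w[4] if len(w)>4 else step
        t=np.array(w[:4],float); n=int(np.ceil(max(np.linalg.norm(t[:3]-cur[:3])/stp,abs(t[3]-cur[3])/tw,1)))
        for i in range(1,n+1):
            c=cur+(t-cur)*i/n; d=M.T@(c[:3]-p0)/1000
            out.append([[round(float(v),q) for v in d],round(float(c[3]),2),grip])
        cur=t
    for i in range(0,len(out),20): print(len(out[i:i+20]),str(out[i:i+20]).replace(' ',''))
E
python3 - <<'E'
from plan import *
rows([(500,150,480,.8),(471,360,300,1.57),(471,365,100,1.57)],0)
E
```

```text
18 [[[-0.034,0.001,0.02],0.13,0],[[-0.068,0.001,0.04],0.27,0],[[-0.102,0.002,0.06],0.4,0],[[-0.137,0.002,0.08],0.53,0],[[-0.171,0.003,0.1],0.67,0],[[-0.205,0.004,0.12],0.8,0],[[-0.214,0.029,0.15],0.91,0],[[-0.222,0.053,0.179],1.02,0],[[-0.231,0.078,0.209],1.13,0],[[-0.24,0.103,0.239],1.24,0],[[-0.249,0.128,0.268],1.35,0],[[-0.257,0.153,0.298],1.46,0],[[-0.266,0.178,0.328],1.57,0],[[-0.273,0.217,0.328],1.57,0],[[-0.28,0.257,0.329],1.57,0],[[-0.288,0.296,0.329],1.57,0],[[-0.295,0.335,0.33],1.57,0],[[-0.302,0.375,0.331],1.57,0]]
```

Call:
play_rows(
  series=[
    [[-0.034,0.001,0.02],0.13,0],
    [[-0.068,0.001,0.04],0.27,0],
    [[-0.102,0.002,0.06],0.4,0],
    [[-0.137,0.002,0.08],0.53,0],
    [[-0.171,0.003,0.1],0.67,0],
    [[-0.205,0.004,0.12],0.8,0],
    [[-0.214,0.029,0.15],0.91,0],
    [[-0.222,0.053,0.179],1.02,0],
    [[-0.231,0.078,0.209],1.13,0],
    [[-0.24,0.103,0.239],1.24,0],
    [[-0.249,0.128,0.268],1.35,0],
    [[-0.257,0.153,0.298],1.46,0],
    [[-0.266,0.178,0.328],1.57,0],
    [[-0.273,0.217,0.328],1.57,0],
    [[-0.28,0.257,0.329],1.57,0],
    [[-0.288,0.296,0.329],1.57,0],
    [[-0.295,0.335,0.33],1.57,0],
    [[-0.302,0.375,0.331],1.57,0],
    [[-0.302,0.375,0.331],1.57,0],
  ],
)

```text
clock: 6.45
eef_pos: [469.1, 364.1, 95.4]
eef_rot: [-1.397, 0.007, -1.572]
wrist_force: [-1.3, 0.6, 0.3]
finger_gap: 93.7
```

```bash
cat > tubp.py <<'E'
from plan import *
s=st(); M=R.from_euler('xyz',s['eef_rot']).as_matrix(); print(M.round(2))
cv2.imwrite('pics/x.png',snap('wrist','w1')[0][:,:,::-1])
# tub path by arc length; TCP is off behind
B=66
P=[(471,365,42,0)]
P+=[(471,y,42,0,15) for y in (265+B,188+B)]
for a in np.linspace(0,np.pi/2,10)[1:]:
    c=np.array([589-120*np.cos(a),188-120*np.sin(a)]); t=np.array([np.sin(a),-np.cos(a)])
    g=c-B*t; P.append((g[0],g[1],42,-a,22))
P.append((609-B+3,68,42,-np.pi/2,10))
rows(P,0)
E
python3 tubp.py
```

```text
{'clock': np.float64(6.45), 'joints': array([ 0.643,  0.433,  1.621, -0.121,  0.948,  0.709]), 'eef_pos': array([469.116, 364.096,  95.369]), 'eef_rot': array([-1.397,  0.007, -1.572]), 'wrist_force': array([-1.346,  0.615,  0.327]), 'finger_gap': np.float64(93.727)}
[[-0.    0.17  0.98]
 [-1.    0.01 -0.  ]
 [-0.01 -0.98  0.17]]
20 [[[0.0,0.028,-0.005],0.0,0],[[0.001,0.056,-0.009],0.0,0],[[0.012,0.056,-0.009],0.0,0],[[0.023,0.056,-0.009],0.0,0],[[0.035,0.056,-0.009],0.0,0],[[0.047,0.056,-0.009],0.0,0],[[0.06,0.056,-0.009],0.0,0],[[0.073,0.055,-0.009],0.0,0],[[0.086,0.055,-0.009],0.0,0],[[0.099,0.055,-0.009],0.0,0],[[0.112,0.055,-0.009],0.0,0],[[0.122,0.054,-0.015],-0.09,0],[[0.133,0.053,-0.021],-0.17,0],[[0.145,0.052,-0.023],-0.26,0],[[0.157,0.052,-0.026],-0.35,0],[[0.169,0.051,-0.027],-0.44,0],[[0.18,0.051,-0.028],-0.52,0],[[0.192,0.051,-0.026],-0.61,0],[[0.204,0.051,-0.025],-0.7,0],[[0.216,0.052,-0.022],-0.79,0]]
12 [[[0.227,0.052,-0.018],-0.87,0],[[0.238,0.053,-0.013],-0.96,0],[[0.248,0.054,-0.008],-1.05,0],[[0.258,0.055,-0.001],-1.13,0],[[0.268,0.056,0.006],-1.22,0],[[0.276,0.058,0.015],-1.31,0],[[0.284,0.059,0.023],-1.4,0],[[0.291,0.061,0.033],-1.48,0],[[0.297,0.063,0.043],-1.57,0],[[0.297,0.064,0.05],-1.57,0],[[0.297,0.065,0.058],-1.57,0],[[0.297,0.067,0.065],-1.57,0]]
```

Call:
play_rows(
  series=[
    [[0,0.028,-0.005],0,0],
    [[0.001,0.056,-0.009],0,0],
    [[0.012,0.056,-0.009],0,0],
    [[0.023,0.056,-0.009],0,0],
    [[0.035,0.056,-0.009],0,0],
    [[0.047,0.056,-0.009],0,0],
    [[0.06,0.056,-0.009],0,0],
    [[0.073,0.055,-0.009],0,0],
    [[0.086,0.055,-0.009],0,0],
    [[0.099,0.055,-0.009],0,0],
    [[0.112,0.055,-0.009],0,0],
    [[0.122,0.054,-0.015],-0.09,0],
    [[0.133,0.053,-0.021],-0.17,0],
    [[0.145,0.052,-0.023],-0.26,0],
    [[0.157,0.052,-0.026],-0.35,0],
    [[0.169,0.051,-0.027],-0.44,0],
    [[0.18,0.051,-0.028],-0.52,0],
    [[0.192,0.051,-0.026],-0.61,0],
    [[0.204,0.051,-0.025],-0.7,0],
    [[0.216,0.052,-0.022],-0.79,0],
  ],
)

```text
clock: 8.5
eef_pos: [457.6, 148.7, 41.9]
eef_rot: [-1.439, -0.119, -0.787]
wrist_force: [0.2, 1.6, 0.6]
finger_gap: 94.1
```

```bash
cat > c1.py <<'E'
from ov import *
st()
snap('side','s1');snap('top','t1')
a=cv2.imread('pics/s1.png')[60:360,100:400];b=cv2.imread('pics/t1.png')[100:300,90:390]
a=cv2.resize(a,(400,400));b=cv2.resize(b,(400,267)); b=np.vstack([b,np.zeros((133,400,3),np.uint8)])
cv2.imwrite('pics/c1.png',np.clip(np.hstack([a,b])*1.5,0,255).astype(np.uint8))
E
python3 c1.py
```

```text
{'clock': np.float64(8.5), 'joints': array([ 0.258,  0.283,  1.99 , -0.057,  0.695, -0.493]), 'eef_pos': array([457.627, 148.722,  41.941]), 'eef_rot': array([-1.439, -0.119, -0.787]), 'wrist_force': array([0.242, 1.572, 0.55 ]), 'finger_gap': np.float64(94.128)}
```

View pics/c1.png

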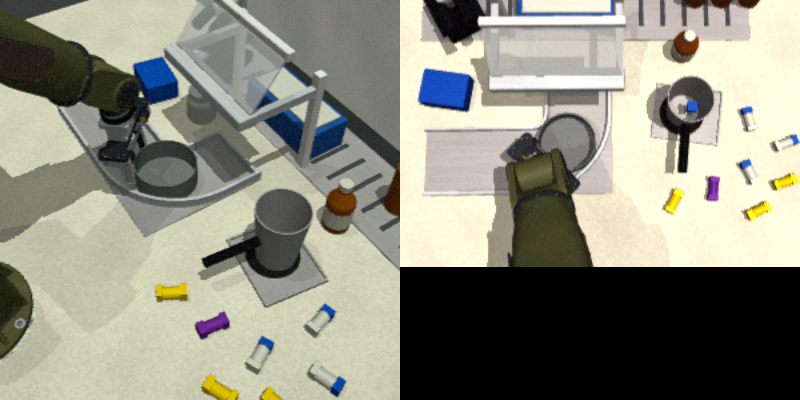

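```bash
python3 - <<'E'
from plan import *
B=66; P=[]
for a in np.linspace(np.pi/4,np.pi/2,6)[1:]:
    c=np.array([589-120*np.cos(a),188-120*np.sin(a)]); t=np.array([np.sin(a),-np.cos(a)])
    g=c-B*t; P.append((g[0],g[1],42,-(a-np.pi/4),12))
P.append((550,68,42,-np.pi/4,7))
rows(P,0)
E
```

```text
14 [[[0.009,0.0,-0.004],-0.08,0],[[0.018,0.001,-0.008],-0.16,0],[[0.029,0.002,-0.011],-0.24,0],[[0.039,0.003,-0.014],-0.31,0],[[0.049,0.004,-0.015],-0.39,0],[[0.06,0.005,-0.016],-0.47,0],[[0.071,0.006,-0.016],-0.55,0],[[0.081,0.008,-0.016],-0.63,0],[[0.092,0.009,-0.014],-0.71,0],[[0.102,0.011,-0.012],-0.79,0],[[0.107,0.012,-0.007],-0.79,0],[[0.112,0.013,-0.002],-0.79,0],[[0.116,0.014,0.002],-0.79,0],[[0.121,0.015,0.007],-0.79,0]]
```

Call:
play_rows(
  series=[
    [[0.009,0,-0.004],-0.08,0],
    [[0.018,0.001,-0.008],-0.16,0],
    [[0.029,0.002,-0.011],-0.24,0],
    [[0.039,0.003,-0.014],-0.31,0],
    [[0.049,0.004,-0.015],-0.39,0],
    [[0.06,0.005,-0.016],-0.47,0],
    [[0.071,0.006,-0.016],-0.55,0],
    [[0.081,0.008,-0.016],-0.63,0],
    [[0.092,0.009,-0.014],-0.71,0],
    [[0.102,0.011,-0.012],-0.79,0],
    [[0.107,0.012,-0.007],-0.79,0],
    [[0.112,0.013,-0.002],-0.79,0],
    [[0.116,0.014,0.002],-0.79,0],
  ],
)

```text
clock: 9.9
eef_pos: [542.9, 68.3, 42.0]
eef_rot: [-1.563, -0.177, 0.004]
wrist_force: [-1.1, 0.8, -0.4]
finger_gap: 93.9
```

Call:
play_rows(
  series=[
    [[0.004,0.001,0],0,0],
  ],
)

```text
clock: 10.0
eef_pos: [547.4, 68.6, 41.7]
eef_rot: [-1.562, -0.177, 0.003]
wrist_force: [0.0, 0.9, 0.6]
finger_gap: 94.1
```

Call:
play_rows(
  series=[
    [[0.004,0.001,0],0,0],
  ],
)

```text
clock: 10.1
eef_pos: [550.4, 69.4, 40.8]
eef_rot: [-1.562, -0.173, 0.002]
wrist_force: [-19.2, 9.2, 8.1]
finger_gap: 94.2
```

Call:
play_rows(
  series=[
    [[0.003,0.0005,0],0,0],
  ],
)

```text
clock: 10.2
eef_pos: [551.0, 70.0, 39.8]
eef_rot: [-1.561, -0.166, 0.002]
wrist_force: [-26.2, 0.9, 14.1]
finger_gap: 94.1
```

```bash
python3 - <<'E'
from plan import *
rows([(545,70,42,0,10),(470,70,45,0),(440,-20,250,0),(400,-260,320,0)],0)
E
```

```text
15 [[[-0.006,-0.003,0.0],0.0,0],[[-0.042,-0.011,0.0],0.0,0],[[-0.079,-0.018,0.0],0.0,0],[[-0.078,-0.053,-0.014],0.0,0],[[-0.078,-0.088,-0.029],0.0,0],[[-0.077,-0.122,-0.044],0.0,0],[[-0.076,-0.157,-0.058],0.0,0],[[-0.076,-0.192,-0.073],0.0,0],[[-0.075,-0.226,-0.088],0.0,0],[[-0.08,-0.239,-0.128],0.0,0],[[-0.084,-0.252,-0.167],0.0,0],[[-0.089,-0.265,-0.207],0.0,0],[[-0.094,-0.278,-0.247],0.0,0],[[-0.098,-0.291,-0.287],0.0,0],[[-0.103,-0.304,-0.327],0.0,0]]
```

Call:
play_rows(
  series=[
    [[-0.006,-0.003,0],0,0],
    [[-0.042,-0.011,0],0,0],
    [[-0.079,-0.018,0],0,0],
    [[-0.078,-0.053,-0.014],0,0],
    [[-0.078,-0.088,-0.029],0,0],
    [[-0.077,-0.122,-0.044],0,0],
    [[-0.076,-0.157,-0.058],0,0],
    [[-0.076,-0.192,-0.073],0,0],
    [[-0.075,-0.226,-0.088],0,0],
    [[-0.08,-0.239,-0.128],0,0],
    [[-0.084,-0.252,-0.167],0,0],
    [[-0.089,-0.265,-0.207],0,0],
    [[-0.094,-0.278,-0.247],0,0],
    [[-0.098,-0.291,-0.287],0,0],
    [[-0.103,-0.304,-0.327],0,0],
    [[-0.103,-0.304,-0.327],0,0],
  ],
)

```text
clock: 11.8
eef_pos: [399.5, -263.7, 320.6]
eef_rot: [-1.563, -0.167, -0.003]
wrist_force: [0.0, -0.2, -0.7]
finger_gap: 93.9
```

```bash
cat > tubes.py <<'E'
from ov import *
def find(f,show=False):
    p=load(f); im=cv2.imread(f'pics/{f}.png').astype(int); b,g,r=im[:,:,0],im[:,:,1],im[:,:,2]
    m=((b>g*1.5)&(b>r*2)&(b>50)).astype(np.uint8); n,l,s,c=cv2.connectedComponentsWithStats(m)
    return [(s[i,4],c[i].round(1),px2z(p,*c[i],20).round(0)[:2]) for i in range(1,n) if s[i,4]>8]
if __name__=='__main__':
    import sys
    t=sys.argv[1]
    for n in ('side','top'):
        snap(n,n+t)
        for x in find(n+t): print(n,x)
E
python3 - <<'E'
from tubes import *
for n in ('side0','top0'):
    for x in find(n): print(n,x)
print()
E
python3 tubes.py 2; python3 - <<'E'
from ov import *
G=(0,255,0);Rd=(0,0,255)
cv=[(c,G) for c in station((609,68),0.0)]+[(circ((609,68),75,63),Rd)]
a=overlay('side2',cv,(130,60,380,385),1.6,'b'); b=overlay('top2',cv,(150,130,400,300),1.6,'b')
b=np.vstack([b,np.zeros((a.shape[0]-b.shape[0],b.shape[1],3),np.uint8)])
cv2.imwrite('pics/c2.png',np.hstack([a,b])); print(a.shape,b.shape)
E
```

```text
side0 (np.int32(517), array([216.2, 115.1]), array([677., 455.]))
side0 (np.int32(24), array([321.1, 116.4]), array([1013.,  240.]))
side0 (np.int32(19), array([229.4, 126. ]), array([687., 373.]))
side0 (np.int32(9), array([213.2, 130.7]), array([624., 381.]))
side0 (np.int32(34), array([302.6, 132.5]), array([896., 201.]))
side0 (np.int32(138), array([348.2, 151.7]), array([969.,  35.]))
side0 (np.int32(64), array([319.7, 148.2]), array([896., 102.]))
side0 (np.int32(48), array([345.9, 292.2]), array([ 603., -375.]))
side0 (np.int32(59), array([299.5, 316.5]), array([ 460., -365.]))
side0 (np.int32(67), array([353.9, 348. ]), array([ 522., -498.]))
top0 (np.int32(396), array([211.7,  94.4]), array([931., 115.]))
top0 (np.int32(875), array([122.6, 165.9]), array([664., 428.]))
top0 (np.int32(55), array([309.3, 179.2]), array([ 611., -232.]))
top0 (np.int32(25), array([350.1, 182. ]), array([ 599., -377.]))
top0 (np.int32(25), array([385.7, 204.1]), array([ 519., -498.]))
top0 (np.int32(30), array([349.1, 222.2]), array([ 456., -366.]))

side (np.int32(24), array([321.6, 116.8]), array([1013.,  237.]))
side (np.int32(59), array([214.2, 131.6]), array([624., 375.]))
side (np.int32(36), array([302.4, 132.7]), array([895., 201.]))
side (np.int32(476), array([346.3, 160.8]), array([933.,   3.]))
side (np.int32(78), array([319.7, 148.8]), array([894.,  99.]))
side (np.int32(51), array([345.9, 292.5]), array([ 603., -376.]))
side (np.int32(58), array([299.4, 316.6]), array([ 460., -365.]))
side (np.int32(77), array([353.3, 348.9]), array([ 519., -498.]))
top (np.int32(396), array([211.6,  94.3]), array([931., 115.]))
top (np.int32(946), array([123.9, 166.3]), array([663., 424.]))
top (np.int32(58), array([309.4, 179.2]), array([ 610., -232.]))
top (np.int32(25), array([349.8, 182.2]), array([ 599., -376.]))
top (np.int32(24), array([385.8, 204.2]), array([ 518., -499.]))
(518, 400, 3) (518, 400, 3)
```

View pics/c2.png

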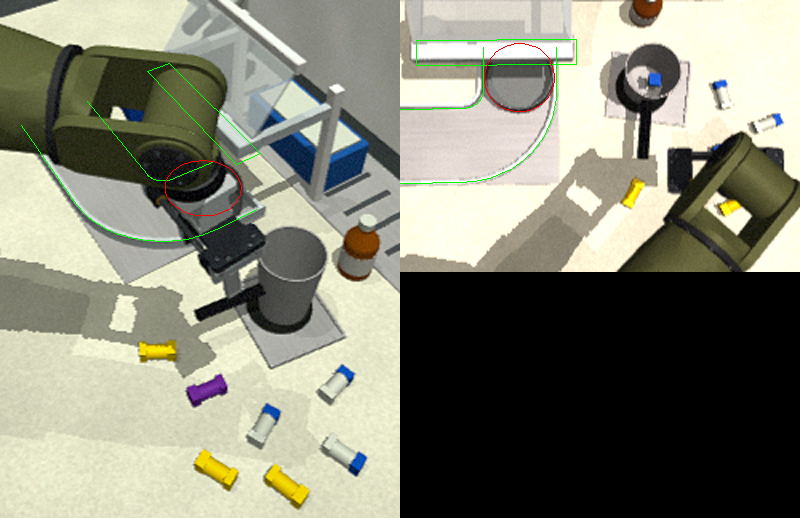

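```bash
python3 - <<'E'
from plan import *
rows([(560,-382,150,-.24),(577,-382,60,-.24),(577,-382,6,-.24,27)],0.36)
E
```

```text
11 [[[0.022,0.032,-0.021],-0.04,0.36],[[0.043,0.064,-0.041],-0.08,0.36],[[0.065,0.096,-0.062],-0.12,0.36],[[0.087,0.128,-0.082],-0.16,0.36],[[0.108,0.16,-0.103],-0.2,0.36],[[0.13,0.192,-0.123],-0.24,0.36],[[0.13,0.223,-0.124],-0.24,0.36],[[0.131,0.253,-0.124],-0.24,0.36],[[0.132,0.284,-0.124],-0.24,0.36],[[0.127,0.311,-0.124],-0.24,0.36],[[0.123,0.337,-0.125],-0.24,0.36]]
```

Call:
play_rows(
  series=[
    [[0.022,0.032,-0.021],-0.04,0.36],
    [[0.043,0.064,-0.041],-0.08,0.36],
    [[0.065,0.096,-0.062],-0.12,0.36],
    [[0.087,0.128,-0.082],-0.16,0.36],
    [[0.108,0.16,-0.103],-0.2,0.36],
    [[0.13,0.192,-0.123],-0.24,0.36],
    [[0.13,0.223,-0.124],-0.24,0.36],
    [[0.131,0.253,-0.124],-0.24,0.36],
    [[0.132,0.284,-0.124],-0.24,0.36],
    [[0.127,0.311,-0.124],-0.24,0.36],
    [[0.123,0.337,-0.125],-0.24,0.36],
    [[0.123,0.337,-0.125],-0.24,0.36],
    [[0.123,0.337,-0.125],-0.24,1],
    [[0.123,0.337,-0.125],-0.24,1],
    [[0.123,0.337,-0.125],-0.24,1],
    [[0.123,0.337,-0.125],-0.24,1],
  ],
  squeeze=15,
)

```text
clock: 13.5
eef_pos: [579.3, -380.5, 7.3]
eef_rot: [-1.604, -0.16, 0.238]
wrist_force: [0.3, 0.3, 0.5]
finger_gap: 31.4
```

```bash
python3 - <<'E'
from plan import *
st()
rows([(570,-382,210,0),(591,-210,210,0),(594,-208,140,0,30)],1)
E
```

```text
{'clock': np.float64(13.5), 'joints': array([-0.675,  0.748,  1.342,  0.132,  0.931, -2.554]), 'eef_pos': array([ 579.314, -380.47 ,    7.341]), 'eef_rot': array([-1.604, -0.16 ,  0.238]), 'wrist_force': array([0.296, 0.316, 0.532]), 'finger_gap': np.float64(31.445)}
12 [[[0.005,-0.04,-0.001],0.0,1],[[0.009,-0.081,-0.002],0.0,1],[[0.014,-0.121,-0.004],0.0,1],[[0.018,-0.161,-0.005],0.0,1],[[0.023,-0.201,-0.006],0.0,1],[[0.038,-0.2,0.035],0.0,1],[[0.053,-0.199,0.075],0.0,1],[[0.068,-0.198,0.116],0.0,1],[[0.083,-0.197,0.156],0.0,1],[[0.081,-0.174,0.158],0.0,1],[[0.078,-0.151,0.159],0.0,1],[[0.075,-0.128,0.16],0.0,1]]
```

Call:
play_rows(
  series=[
    [[0,0,0],0.06,1],
    [[0,0,0],0.06,1],
    [[0,0,0],0.06,1],
  ],
)

```text
clock: 13.8
eef_pos: [579.3, -380.5, 7.6]
eef_rot: [-1.595, -0.161, 0.179]
wrist_force: [-0.2, 0.2, 1.8]
finger_gap: 24.8
```

```bash
python3 - <<'E'
from plan import *
st()
im,p=snap('wrist','w2')
cv2.imwrite('pics/w2b.png',np.clip(im[:,:,::-1]*1.5,0,255))
E
```

```text
{'clock': np.float64(13.8), 'joints': array([-0.675,  0.748,  1.342,  0.132,  0.931, -2.495]), 'eef_pos': array([ 579.332, -380.503,    7.564]), 'eef_rot': array([-1.595, -0.161,  0.179]), 'wrist_force': array([-0.163,  0.174,  1.752]), 'finger_gap': np.float64(24.812)}[ WARN:0@0.505] global loadsave.cpp:1063 imwrite_ Unsupported depth image for selected encoder is fallbacked to CV_8U.
```

View pics/w2b.png

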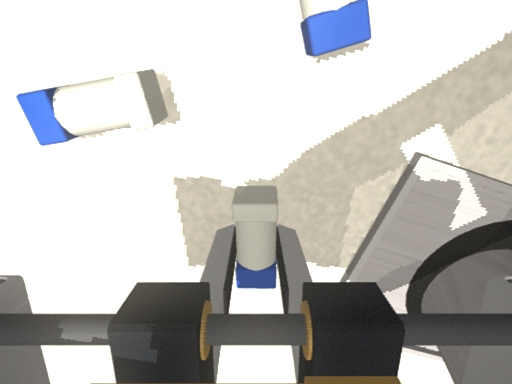

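```bash
python3 - <<'E'
from plan import *
rows([(570,-382,210,0),(591,-210,210,0.17),(594,-208,140,0.17,35)],1)
E
```

```text
12 [[[0.005,-0.04,-0.001],0.0,1],[[0.009,-0.081,-0.002],0.0,1],[[0.014,-0.121,-0.003],0.0,1],[[0.019,-0.161,-0.004],0.0,1],[[0.023,-0.201,-0.005],0.0,1],[[0.036,-0.2,0.037],0.04,1],[[0.048,-0.199,0.078],0.09,1],[[0.061,-0.198,0.12],0.13,1],[[0.074,-0.197,0.161],0.17,1],[[0.071,-0.174,0.162],0.17,1],[[0.068,-0.151,0.163],0.17,1],[[0.066,-0.127,0.164],0.17,1]]
```

Call:
play_rows(
  series=[
    [[0.005,-0.04,-0.001],0,1],
    [[0.009,-0.081,-0.002],0,1],
    [[0.014,-0.121,-0.003],0,1],
    [[0.019,-0.161,-0.004],0,1],
    [[0.023,-0.201,-0.005],0,1],
    [[0.036,-0.2,0.037],0.04,1],
    [[0.048,-0.199,0.078],0.09,1],
    [[0.061,-0.198,0.12],0.13,1],
    [[0.074,-0.197,0.161],0.17,1],
    [[0.071,-0.174,0.162],0.17,1],
    [[0.068,-0.151,0.163],0.17,1],
    [[0.066,-0.127,0.164],0.17,1],
    [[0.066,-0.127,0.164],0.17,1],
    [[0.066,-0.127,0.164],0.17,0.5],
    [[0.066,-0.127,0.164],0.17,0.5],
    [[0.066,-0.127,0.164],0.17,0.5],
    [[0.066,-0.127,0.164],0.17,0.5],
    [[0.066,-0.16,0.164],0.17,0.5],
    [[0.066,-0.197,0.164],0.17,0.5],
  ],
)

```text
clock: 15.75
eef_pos: [582.3, -208.3, 208.8]
eef_rot: [-1.566, -0.161, 0.007]
wrist_force: [0.6, -0.9, 0.6]
finger_gap: 47.1
```

```bash
python3 - <<'E'
from plan import *
from tubes import find
s=st()
snap('side','side3')
for x in find('side3'): print(x)
# t_c: tube axis 28deg; yaw now?
yaw=s['eef_rot'][2]
P=0.49-np.pi
print('twist to yaw',yaw-P)
tw=yaw-P
rows([(530,-260,230,tw*.4),(430,-376,190,tw),(437,-376,60,tw),(437,-376,6,tw,27)],0.36)
E
```

```text
{'clock': np.float64(15.75), 'joints': array([-0.435,  0.363,  1.437,  0.078,  1.198, -2.036]), 'eef_pos': array([ 582.311, -208.262,  208.82 ]), 'eef_rot': array([-1.566, -0.161,  0.007]), 'wrist_force': array([ 0.603, -0.906,  0.613]), 'finger_gap': np.float64(47.104)}
(np.int32(11), array([326.4, 120.8]), array([1013.,  208.]))
(np.int32(480), array([346.4, 160.8]), array([933.,   3.]))
(np.int32(58), array([299.4, 316.6]), array([ 460., -365.]))
(np.int32(80), array([353.3, 349.1]), array([ 519., -499.]))
twist to yaw 2.65816409948037
20 [[[-0.006,-0.003,-0.006],0.13,0.36],[[-0.013,-0.006,-0.013],0.27,0.36],[[-0.019,-0.008,-0.019],0.4,0.36],[[-0.026,-0.011,-0.025],0.53,0.36],[[-0.032,-0.014,-0.031],0.66,0.36],[[-0.038,-0.017,-0.038],0.8,0.36],[[-0.045,-0.019,-0.044],0.93,0.36],[[-0.051,-0.022,-0.05],1.06,0.36],[[-0.06,-0.02,-0.06],1.2,0.36],[[-0.069,-0.019,-0.07],1.33,0.36],[[-0.078,-0.017,-0.079],1.46,0.36],[[-0.086,-0.015,-0.089],1.59,0.36],[[-0.095,-0.013,-0.098],1.73,0.36],[[-0.104,-0.011,-0.108],1.86,0.36],[[-0.113,-0.009,-0.118],1.99,0.36],[[-0.122,-0.007,-0.127],2.13,0.36],[[-0.131,-0.006,-0.137],2.26,0.36],[[-0.139,-0.004,-0.146],2.39,0.36],[[-0.148,-0.002,-0.156],2.53,0.36],[[-0.157,0.0,-0.166],2.66,0.36]]
5 [[[-0.162,0.043,-0.166],2.66,0.36],[[-0.167,0.086,-0.166],2.66,0.36],[[-0.172,0.129,-0.166],2.66,0.36],[[-0.177,0.156,-0.166],2.66,0.36],[[-0.181,0.183,-0.166],2.66,0.36]]
```

Call:
play_rows(
  series=[
    [[-0.006,-0.003,-0.006],0.13,0.36],
    [[-0.013,-0.006,-0.013],0.27,0.36],
    [[-0.019,-0.008,-0.019],0.4,0.36],
    [[-0.026,-0.011,-0.025],0.53,0.36],
    [[-0.032,-0.014,-0.031],0.66,0.36],
    [[-0.038,-0.017,-0.038],0.8,0.36],
    [[-0.045,-0.019,-0.044],0.93,0.36],
    [[-0.051,-0.022,-0.05],1.06,0.36],
    [[-0.06,-0.02,-0.06],1.2,0.36],
    [[-0.069,-0.019,-0.07],1.33,0.36],
    [[-0.078,-0.017,-0.079],1.46,0.36],
    [[-0.086,-0.015,-0.089],1.59,0.36],
    [[-0.095,-0.013,-0.098],1.73,0.36],
    [[-0.104,-0.011,-0.108],1.86,0.36],
    [[-0.113,-0.009,-0.118],1.99,0.36],
    [[-0.122,-0.007,-0.127],2.13,0.36],
    [[-0.131,-0.006,-0.137],2.26,0.36],
    [[-0.139,-0.004,-0.146],2.39,0.36],
    [[-0.148,-0.002,-0.156],2.53,0.36],
    [[-0.157,0,-0.166],2.66,0.36],
  ],
)

```text
clock: 17.8
eef_pos: [429.9, -376.8, 190.3]
eef_rot: [-1.492, 0.151, -2.652]
wrist_force: [0.9, 0.3, 0.6]
finger_gap: 60.2
```

```bash
python3 - <<'E'
from plan import *
from tubes import find
s=st()
snap('side','side4')
for x in find('side4')[-3:]: print(x)
rows([(437,-376,60,0),(437,-376,6,0,27)],0.36)
E
```

```text
{'clock': np.float64(17.8), 'joints': array([-0.845,  0.29 ,  1.579,  0.14 ,  1.163,  0.195]), 'eef_pos': array([ 429.875, -376.791,  190.273]), 'eef_rot': array([-1.492,  0.151, -2.652]), 'wrist_force': array([0.908, 0.28 , 0.58 ]), 'finger_gap': np.float64(60.204)}
(np.int32(12), array([303.6, 151.2]), array([838., 119.]))
(np.int32(58), array([299.6, 316.8]), array([ 460., -365.]))
(np.int32(85), array([353.1, 349.4]), array([ 518., -499.]))
5 [[[0.004,0.043,-0.003],0.0,0.36],[[0.008,0.086,-0.005],0.0,0.36],[[0.012,0.129,-0.008],0.0,0.36],[[0.016,0.156,-0.01],0.0,0.36],[[0.02,0.182,-0.012],0.0,0.36]]
```

Call:
play_rows(
  series=[
    [[0.004,0.043,-0.003],0,0.36],
    [[0.008,0.086,-0.005],0,0.36],
    [[0.012,0.129,-0.008],0,0.36],
    [[0.016,0.156,-0.01],0,0.36],
    [[0.02,0.182,-0.012],0,0.36],
    [[0.02,0.182,-0.012],0,0.36],
    [[0.02,0.182,-0.012],0,1],
    [[0.02,0.182,-0.012],0,1],
    [[0.02,0.182,-0.012],0,1],
    [[0.02,0.182,-0.012],0,1],
    [[0.02,0.182,-0.012],0,1],
    [[0.02,0.182,-0.012],0,1],
    [[0.02,0.182,-0.012],0,1],
    [[0.016,0.14,-0.012],0,1],
    [[0.012,0.1,-0.009],0,1],
    [[0.008,0.055,-0.006],0,1],
    [[0.004,0.01,-0.003],0,1],
    [[0.001,-0.015,-0.001],0,1],
  ],
)

```text
clock: 19.65
eef_pos: [425.1, -378.0, 208.1]
eef_rot: [-1.49, 0.152, -2.661]
wrist_force: [0.2, -0.1, -0.3]
finger_gap: 25.0
```

```bash
python3 - <<'E'
from plan import *
s=st()
tw=s['eef_rot'][2]-(-np.pi)
rows([(592,-208,212,tw),(594,-208,142,tw,35)],1)
E
```

```text
{'clock': np.float64(19.65), 'joints': array([-0.852,  0.267,  1.566,  0.138,  1.196,  0.201]), 'eef_pos': array([ 425.139, -378.005,  208.073]), 'eef_rot': array([-1.49 ,  0.152, -2.661]), 'wrist_force': array([ 0.188, -0.105, -0.349]), 'finger_gap': np.float64(24.989)}
9 [[[-0.037,0.004,-0.013],0.08,1],[[-0.075,0.008,-0.025],0.16,1],[[-0.112,0.012,-0.038],0.24,1],[[-0.15,0.016,-0.051],0.32,1],[[-0.187,0.02,-0.063],0.4,1],[[-0.225,0.024,-0.076],0.48,1],[[-0.222,0.048,-0.077],0.48,1],[[-0.219,0.071,-0.079],0.48,1],[[-0.216,0.094,-0.08],0.48,1]]
```

Call:
play_rows(
  series=[
    [[-0.037,0.004,-0.013],0.08,1],
    [[-0.075,0.008,-0.025],0.16,1],
    [[-0.112,0.012,-0.038],0.24,1],
    [[-0.15,0.016,-0.051],0.32,1],
    [[-0.187,0.02,-0.063],0.4,1],
    [[-0.225,0.024,-0.076],0.48,1],
    [[-0.225,0.024,-0.076],0.48,1],
    [[-0.222,0.048,-0.077],0.48,1],
    [[-0.219,0.071,-0.079],0.48,1],
    [[-0.216,0.094,-0.08],0.48,1],
    [[-0.216,0.094,-0.08],0.48,1],
    [[-0.216,0.094,-0.08],0.48,0.5],
    [[-0.216,0.094,-0.08],0.48,0.5],
    [[-0.216,0.094,-0.08],0.48,0.5],
    [[-0.216,0.094,-0.08],0.48,0.5],
    [[-0.219,0.06,-0.08],0.48,0.5],
    [[-0.225,0.02,-0.076],0.48,0.5],
  ],
)

```text
clock: 21.35
eef_pos: [590.7, -207.2, 216.3]
eef_rot: [-1.571, 0.17, 3.136]
wrist_force: [-0.2, -0.6, 0.8]
finger_gap: 47.0
```

```bash
python3 - <<'E'
from plan import *
from tubes import find
s=st()
snap('side','side5');snap('top','top5')
for x in find('side5')[-3:]: print(x)
for x in find('top5')[-4:]: print(x)
a=cv2.imread('pics/side5.png')[150:384,150:400]; b=cv2.imread('pics/top5.png')[120:300,250:430]
h=480
cv2.imwrite('pics/c5.png',np.clip(np.hstack([cv2.resize(a,(int(250*h/234)*3//4,h*3//4)),cv2.resize(b,(h*3//4,h*3//4))]).astype(int)*1.5,0,255).astype(np.uint8))
# t_b axis -74deg ; jaw yaw options -74 or +106
y=s['eef_rot'][2]; P=np.radians(-74); tw=(y-P+np.pi)%(2*np.pi)-np.pi; print('tw',tw,'J6 end',-.75-np.pi/2-P)
rows([(530,-400,200,tw),(513,-477,90,tw),(513,-477,9,tw,27)],0.36)
E
```

```text
{'clock': np.float64(21.35), 'joints': array([-0.426,  0.369,  1.413,  0.074,  1.205,  1.129]), 'eef_pos': array([ 590.709, -207.161,  216.342]), 'eef_rot': array([-1.571,  0.17 ,  3.136]), 'wrist_force': array([-0.158, -0.56 ,  0.816]), 'finger_gap': np.float64(47.042)}
(np.int32(471), array([346.5, 160.8]), array([934.,   3.]))
(np.int32(34), array([309.1, 230.9]), array([ 643., -166.]))
(np.int32(82), array([353.3, 349.1]), array([ 519., -499.]))
(np.int32(396), array([211.9,  94.3]), array([931., 114.]))
(np.int32(956), array([124.1, 166.3]), array([663., 423.]))
(np.int32(24), array([385.8, 204.2]), array([ 518., -499.]))
tw -1.8553648720300426 J6 end -1.0292526803190927
20 [[[0.005,0.001,0.014],-0.13,0.36],[[0.009,0.002,0.027],-0.27,0.36],[[0.014,0.003,0.041],-0.4,0.36],[[0.019,0.003,0.055],-0.53,0.36],[[0.023,0.004,0.069],-0.66,0.36],[[0.028,0.005,0.082],-0.8,0.36],[[0.033,0.006,0.096],-0.93,0.36],[[0.037,0.007,0.11],-1.06,0.36],[[0.042,0.008,0.123],-1.19,0.36],[[0.047,0.009,0.137],-1.33,0.36],[[0.051,0.01,0.151],-1.46,0.36],[[0.056,0.01,0.164],-1.59,0.36],[[0.061,0.011,0.178],-1.72,0.36],[[0.065,0.012,0.192],-1.86,0.36],[[0.075,0.039,0.211],-1.86,0.36],[[0.084,0.065,0.23],-1.86,0.36],[[0.093,0.091,0.249],-1.86,0.36],[[0.102,0.118,0.268],-1.86,0.36],[[0.106,0.144,0.268],-1.86,0.36],[[0.111,0.171,0.268],-1.86,0.36]]
1 [[[0.116,0.197,0.268],-1.86,0.36]]
```

View pics/c5.png

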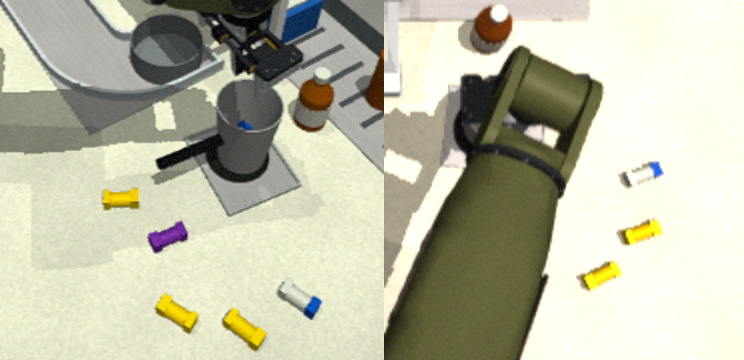

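Call:
play_rows(
  series=[
    [[0.005,0.001,0.014],-0.13,0.45],
    [[0.009,0.002,0.027],-0.27,0.45],
    [[0.014,0.003,0.041],-0.4,0.45],
    [[0.019,0.003,0.055],-0.53,0.45],
    [[0.023,0.004,0.069],-0.66,0.45],
    [[0.028,0.005,0.082],-0.8,0.45],
    [[0.033,0.006,0.096],-0.93,0.45],
    [[0.037,0.007,0.11],-1.06,0.45],
    [[0.042,0.008,0.123],-1.19,0.45],
    [[0.047,0.009,0.137],-1.33,0.45],
    [[0.051,0.01,0.151],-1.46,0.45],
    [[0.056,0.01,0.164],-1.59,0.45],
    [[0.061,0.011,0.178],-1.72,0.45],
    [[0.065,0.012,0.192],-1.86,0.45],
    [[0.075,0.039,0.211],-1.86,0.45],
    [[0.084,0.065,0.23],-1.86,0.45],
    [[0.093,0.091,0.249],-1.86,0.45],
    [[0.102,0.118,0.268],-1.86,0.45],
    [[0.102,0.118,0.268],-1.86,0.45],
  ],
)

```text
clock: 23.35
eef_pos: [510.5, -476.9, 84.9]
eef_rot: [-1.402, -0.05, -1.293]
wrist_force: [-0.1, 0.4, 0.3]
finger_gap: 51.5
```

```bash
python3 - <<'E'
from plan import *
from tubes import find
s=st()
snap('side','side6')
for x in find('side6')[-3:]: print(x)
im,p=snap('wrist','w3')
for x in find('w3'): print(x)
cv2.imwrite('pics/w3b.png',np.clip(im[:,:,::-1].astype(int)*1.3,0,255).astype(np.uint8))
rows([(513,-477,8,0,27)],0.45)
E
```

```text
{'clock': np.float64(23.35), 'joints': array([-0.855,  0.667,  1.281,  0.15 ,  1.08 , -1.2  ]), 'eef_pos': array([ 510.536, -476.874,   84.925]), 'eef_rot': array([-1.402, -0.05 , -1.293]), 'wrist_force': array([-0.104,  0.421,  0.311]), 'finger_gap': np.float64(51.452)}
(np.int32(474), array([346.4, 160.9]), array([933.,   3.]))
(np.int32(438), array([315.3, 155.4]), array([860.,  81.]))
(np.int32(86), array([353.1, 349.4]), array([ 518., -499.]))
(np.int32(398), array([243.3, 227. ]), array([ 518., -499.]))
4 [[[-0.001,0.02,-0.003],0.0,0.45],[[-0.002,0.04,-0.007],0.0,0.45],[[-0.003,0.06,-0.01],0.0,0.45],[[-0.004,0.081,-0.014],0.0,0.45]]
```

View pics/w3b.png

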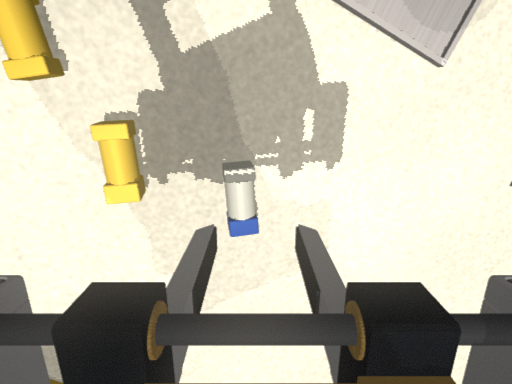

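Call:
play_rows(
  series=[
    [[-0.001,0.02,-0.003],0,0.45],
    [[-0.002,0.04,-0.007],0,0.45],
    [[-0.003,0.06,-0.01],0,0.45],
    [[-0.004,0.08,-0.014],0,0.45],
    [[-0.004,0.08,-0.014],0,0.45],
    [[-0.004,0.08,-0.014],0,1],
    [[-0.004,0.08,-0.014],0,1],
    [[-0.004,0.08,-0.014],0,1],
    [[-0.004,0.08,-0.014],0,1],
    [[-0.004,0.08,-0.014],0,1],
    [[-0.004,0.08,-0.014],0,1],
    [[-0.003,0.04,-0.01],0,1],
    [[-0.002,0,-0.003],0,1],
    [[0,-0.04,0.004],0,1],
    [[0,-0.08,0.011],0,1],
    [[0,-0.12,0.018],0,1],
  ],
)

```text
clock: 25.05
eef_pos: [507.8, -470.5, 212.8]
eef_rot: [-1.399, -0.055, -1.292]
wrist_force: [0.2, -0.6, 0.1]
finger_gap: 25.4
```

```bash
python3 - <<'E'
from plan import *
s=st()
tw=s['eef_rot'][2]+0.3; print(tw)
rows([(592,-208,220,-1.0),(594,-208,145,-1.,38)],1)
E
```

```text
{'clock': np.float64(25.05), 'joints': array([-0.852,  0.542,  1.176,  0.137,  1.303, -1.164]), 'eef_pos': array([ 507.829, -470.467,  212.755]), 'eef_rot': array([-1.399, -0.055, -1.292]), 'wrist_force': array([ 0.166, -0.642,  0.123]), 'finger_gap': np.float64(25.383)}
-0.991965979518477
10 [[[-0.029,0.001,0.019],-0.12,1],[[-0.057,0.002,0.039],-0.25,1],[[-0.086,0.002,0.058],-0.38,1],[[-0.114,0.003,0.077],-0.5,1],[[-0.143,0.004,0.096],-0.62,1],[[-0.171,0.005,0.116],-0.75,1],[[-0.2,0.006,0.135],-0.88,1],[[-0.228,0.007,0.154],-1.0,1],[[-0.23,0.044,0.149],-1.0,1],[[-0.232,0.081,0.143],-1.0,1]]
```

Call:
play_rows(
  series=[
    [[-0.029,0.001,0.019],-0.12,1],
    [[-0.057,0.002,0.039],-0.25,1],
    [[-0.086,0.002,0.058],-0.38,1],
    [[-0.114,0.003,0.077],-0.5,1],
    [[-0.143,0.004,0.096],-0.62,1],
    [[-0.171,0.005,0.116],-0.75,1],
    [[-0.2,0.006,0.135],-0.88,1],
    [[-0.228,0.007,0.154],-1,1],
    [[-0.228,0.007,0.154],-1,1],
    [[-0.23,0.044,0.149],-1,1],
    [[-0.232,0.081,0.143],-1,1],
    [[-0.232,0.081,0.143],-1,1],
    [[-0.232,0.081,0.143],-1,0.5],
    [[-0.232,0.081,0.143],-1,0.5],
    [[-0.232,0.081,0.143],-1,0.5],
    [[-0.232,0.081,0.143],-1,0.5],
    [[-0.231,0.04,0.143],-1,0.5],
    [[-0.228,0,0.154],-1,0.5],
  ],
)

```text
clock: 26.85
eef_pos: [589.7, -208.4, 227.4]
eef_rot: [-1.524, -0.173, -0.292]
wrist_force: [0.9, -0.5, 0.8]
finger_gap: 47.2
```

```bash
python3 - <<'E'
from plan import *
from tubes import find
s=st()
print(R.from_euler('xyz',s['eef_rot']).as_matrix().round(3))
snap('side','side7')
for x in find('side7')[-3:]: print(x)
y=s['eef_rot'][2]
# go to ratchet place: azimuth -0.2, high; jaws horizontal perpendicular to azimuth
rows([(560,-200,320,0),(480,-100,420,y+.0)],0.5)
# wrist geometry estimate: distance wrist->tcp via camera-free FK unknown
E
```

```text
{'clock': np.float64(26.85), 'joints': array([-0.428,  0.354,  1.408,  0.074,  1.215, -1.732]), 'eef_pos': array([ 589.668, -208.397,  227.391]), 'eef_rot': array([-1.524, -0.173, -0.292]), 'wrist_force': array([ 0.864, -0.479,  0.835]), 'finger_gap': np.float64(47.194)}
[[ 0.944  0.178  0.28 ]
 [-0.283 -0.005  0.959]
 [ 0.172 -0.984  0.046]]
(np.int32(475), array([346.4, 160.9]), array([933.,   3.]))
(np.int32(49), array([311.9, 229.1]), array([ 655., -165.]))
7 [[[-0.006,-0.029,0.001],0.0,0.5],[[-0.012,-0.059,0.002],0.0,0.5],[[-0.018,-0.088,0.003],0.0,0.5],[[-0.039,-0.117,0.023],-0.07,0.5],[[-0.06,-0.146,0.042],-0.15,0.5],[[-0.082,-0.174,0.062],-0.22,0.5],[[-0.103,-0.203,0.082],-0.29,0.5]]
```

```bash
cat > fk.py <<'E'
import numpy as np
from scipy.optimize import least_squares
from scipy.spatial.transform import Rotation as R
D=[([0.057,.856,.236,.001,2.019,-1.51],[741.464,79.358,398.519],[-1.568,-.031,-.003]),
([.036,.811,.235,.003,2.033,-1.53],[730.433,63.643,432.37],[-1.566,-.063,-.003]),
([-.015,.69,.236,.015,2.037,-1.575],[700.608,29.342,518.788],[-1.56,-.179,-.004]),
([.643,.433,1.621,-.121,.948,.709],[469.116,364.096,95.369],[-1.397,.007,-1.572]),
([.258,.283,1.99,-.057,.695,-.493],[457.627,148.722,41.941],[-1.439,-.119,-.787]),
([-.675,.748,1.342,.132,.931,-2.554],[579.314,-380.47,7.341],[-1.604,-.16,.238]),
([-.435,.363,1.437,.078,1.198,-2.036],[582.311,-208.262,208.82],[-1.566,-.161,.007]),
([-.845,.29,1.579,.14,1.163,.195],[429.875,-376.791,190.273],[-1.492,.151,-2.652]),
([-.852,.542,1.176,.137,1.303,-1.164],[507.829,-470.467,212.755],[-1.399,-.055,-1.292]),
([1.207,.3,1.522,0,1.321,-.067],[160.742,525.698,204.873],[-1.572,0,-.297])]
rz=lambda a:R.from_euler('z',a);ry=lambda a:R.from_euler('y',a)
def fk(q,p):
    d1,a1,L2,a3,L3,L6=p
    # frame: z up links; q2,q3,q5 pitch about y, q4,q6 roll about link z
    r=rz(q[0]); x=np.array([0,0,d1])+r.apply([a1,0,0])
    r=r*ry(q[1]); x=x+r.apply([0,0,L2])
    r=r*ry(q[2]); x=x+r.apply([a3,0,L3]); w=x
    r=r*rz(q[3])*ry(q[4]); x=x+r.apply([0,0,L6]); r=r*rz(q[5])
    return x,r,w
p=np.array([400,0,400,0,350,200.])
if True:
    f=lambda p:np.concatenate([fk(q,p)[0]-np.array(x) for q,x,_ in D])
    s=least_squares(f,p); P=s.x
# constant tool rotation
C=[(fk(q,P)[1].inv()*R.from_euler('xyz',e)) for q,x,e in D]
CM=R.concatenate(C).mean()
def pose(q): x,r,w=fk(q,P); return x,r*CM,w
lo=np.array([-3.03,-.79,.23,-1.04,0,-2.55]);hi=np.array([3.03,2.21,2.52,4.18,3.07,2.55])
def ik(x,Rm,q0):
    def g(q):
        a,r,_=pose(q); return np.r_[(a-x),(R.from_matrix(Rm).inv()*r).as_rotvec()*300]
    s=least_squares(g,np.clip(q0,lo+1e-3,hi-1e-3),bounds=(lo,hi)); return s.x,np.sqrt((s.fun**2).sum())
if __name__=='__main__':
    print(P.round(1),np.abs(s.fun).max().round(2)); print([c.magnitude().round(3) for c in C],[ (CM.inv()*c).magnitude().round(3) for c in C]); print(CM.as_matrix().round(2))
    # tool axis y dir: yaw,down psi ; jug axis
    for (jx,jy,jyaw,h) in [(596,-208,-.115,83)]:
        for psi in (10,15,20,25,30,45):
            ps=np.radians(psi); X=np.array([np.cos(jyaw),np.sin(jyaw),0]);L=np.array([-np.sin(jyaw),np.cos(jyaw),0]);U=np.array([0,0,1.])
            m=(U+L)/2**.5; y=np.cos(ps)*X-np.sin(ps)*m
            g=np.array([jx,jy,h])-118*X
            for n in ((U-L)/2**.5,-(U-L)/2**.5):
                M=np.c_[np.cross(y,n),y,n]; 
                best=min((ik(g+19*y,M,q0) for q0 in ([-.4,.2,2.2,0,-.6+.5,j6] for j6 in(-2.3,-.8,.8,2.3))),key=lambda t:t[1])
                print(psi,best[0].round(2),round(best[1],1),pose(best[0])[2].round())
E
python3 fk.py
```

```text
[350.8 -17.1 426.1  44.9 450.3 399.3] 38.83Traceback (most recent call last):
  File "fk.py", line 37, in <module>
    print(P.round(1),np.abs(s.fun).max().round(2)); print([c.magnitude().round(3) for c in C],[ (CM.inv()*c).magnitude().round(3) for c in C]); print(CM.as_matrix().round(2))
                                                           ^^^^^^^^^^^^^^^^^^^
AttributeError: 'float' object has no attribute 'round'
```

```bash
python3 - <<'E'
s=open('fk.py').read()
s=s.replace("r=r*rz(q[3])*ry(q[4])","r=r*rz(S4*q[3])*ry(q[4])").replace("p=np.array([400","S4=-1\np=np.array([400").replace(".magnitude().round(3)",".magnitude()")
s=s.replace("rz(q[5])","rz(S6*q[5])").replace("S4=-1","S4=-1;S6=1")
open('fk.py','w').write(s)
E
python3 fk.py
```

```text
[-276.7   63.5  417.4   25.7  438.6 -223.8] 54.75
[2.0964321002145483, 2.0993599415744226, 2.1175066414004586, 2.3364886366573225, 2.1626049342129896, 2.181630218305371, 2.1769233267651638, 1.8607239852145625, 2.142656875539476, 2.0944475104875155] [0.05806664969865344, 0.05568232579145417, 0.042767241967880114, 0.22124076483494357, 0.1473928358701239, 0.2275749399872357, 0.10064910061256949, 0.2978527593367542, 0.2257596618867723, 0.05931458155815788]
[[ 0.02 -0.06 -1.  ]
 [-1.   -0.01 -0.01]
 [-0.01  1.   -0.06]]
10 [-0.33  0.65  0.89 -0.61  0.23  0.15] 0.0 [ 714. -241.   46.]
10 [-0.36  0.66  0.83 -0.17  0.18 -2.55] 14.1 [ 712. -264.   62.]
15 [-0.35  0.64  0.93 -0.39  0.24  0.36] 0.0 [ 708. -255.   31.]
15 [-0.37  0.65  0.88 -0.12  0.19 -2.52] 0.0 [ 705. -276.   46.]
20 [-0.37  0.64  0.97 -0.19  0.25  0.56] 0.0 [ 700. -269.   17.]
20 [-0.39  0.65  0.92  0.09  0.21 -2.32] 0.0 [ 696. -289.   32.]
25 [-0.39  0.63  1.01 -0.01  0.27  0.73] 0.0 [ 691. -281.    3.]
25 [-0.41  0.64  0.96  0.27  0.24 -2.16] 0.0 [ 687. -302.   18.]
30 [-0.41  0.62  1.05  0.15  0.29  0.88] 0.0 [ 680. -294.  -10.]
30 [-0.44  0.63  1.01  0.4   0.28 -2.03] 0.0 [ 675. -314.    5.]
45 [-0.47  0.58  1.2   0.47  0.4   1.18] 0.0 [ 638. -325.  -46.]
45 [-0.5   0.58  1.17  0.67  0.4  -1.8 ] 0.0 [ 633. -344.  -30.]
```

```bash
python3 - <<'E'
import re
s=open('fk.py').read()
s=s.replace("d1,a1,L2,a3,L3,L6=p","d1,a1,L2,a3,L3,L6,b1,k2=p").replace("x+r.apply([0,0,L2])","x+r.apply([k2,b1,L2])").replace("350,200.])","350,200.,0,0])")
open('fk.py','w').write(s)
E
for a in "1 1" "1 -1" "-1 1"; do set -- $a; sed "s/S4=-1;S6=1/S4=$1;S6=$2/" fk.py > /tmp/fkx.py; echo $a; python3 /tmp/fkx.py | head -2; done
```

```text
1 1
[ 2.207e+02 -5.000e-01  4.243e+02  4.100e+01  4.479e+02  2.700e+02
  3.670e+01  1.000e-01] 0.51
1 -1
[ 2.207e+02 -5.000e-01  4.243e+02  4.100e+01  4.479e+02  2.700e+02
  3.670e+01  1.000e-01] 0.51
-1 1
[-125.3   45.8  419.5   30.1  440.9  -72.3   43.    -1.8] 38.98
[2.0964321002145483, 2.0993599415744226, 2.1175066414004586, 2.3364886366573225, 2.1626049342129896, 2.181630218305371, 2.1769233267651638, 1.8607239852145625, 2.142656875539476, 2.0944475104875155] [0.05806664969865344, 0.05568232579145417, 0.042767241967880114, 0.22124076483494357, 0.1473928358701239, 0.2275749399872357, 0.10064910061256949, 0.2978527593367542, 0.2257596618867723, 0.05931458155815788]
```

```bash
sed -i "s/S4=-1;S6=1/S4=1;S6=1/" fk.py; python3 fk.py; sed "s/S4=1;S6=1/S4=1;S6=-1/" fk.py > /tmp/fkx.py;  python3 /tmp/fkx.py | sed -n 3,4p
```

```text
[ 2.207e+02 -5.000e-01  4.243e+02  4.100e+01  4.479e+02  2.700e+02
  3.670e+01  1.000e-01] 0.51
[2.0949560203126434, 2.0948414016014376, 2.0941367168409233, 2.094937537230166, 2.0937342648706267, 2.0942836325325986, 2.0945880525148293, 2.095543209343345, 2.0944402594435707, 2.0944475104875155] [0.0004622124550342438, 0.0006696179127051961, 0.0007914838822435052, 0.0006160073815327003, 0.0010504694927014992, 0.0006399344017687274, 0.0010130411997936232, 0.001392983372998064, 0.00037783229474165847, 0.0004594572455850978]
[[-0. -0. -1.]
 [-1. -0.  0.]
 [-0.  1. -0.]]
10 [-0.65  0.63  2.37  2.72  1.32 -2.31] 0.0 [ 237. -135.  114.]
10 [-0.65  0.63  2.37  2.72  1.32  0.83] 0.0 [ 237. -135.  114.]
15 [-0.6   0.57  2.39  2.83  1.22 -2.32] 0.0 [ 243. -121.  129.]
15 [-0.6   0.57  2.39  2.83  1.22  0.82] 0.0 [ 243. -121.  129.]
20 [-0.54  0.52  2.4   2.96  1.1  -2.34] 0.0 [ 251. -107.  144.]
20 [-0.54  0.52  2.4   2.96  1.1   0.8 ] 0.0 [ 251. -107.  144.]
25 [-0.45  0.05  2.23  1.43  0.   -0.7 ] 139.9 [ 315. -112.  321.]
25 [-0.48  0.47  2.39  3.09  0.99  0.75] 0.0 [261. -94. 158.]
30 [-0.47  0.07  2.23  0.87  0.   -0.14] 125.5 [ 316. -118.  316.]
30 [-0.42  0.42  2.38  3.24  0.87  0.68] 0.0 [273. -81. 172.]
45 [-0.51  0.11  2.23  0.86  0.   -0.11] 101.8 [ 315. -133.  300.]
45 [-0.43  0.12  2.19 -1.04  0.15 -1.28] 99.5 [ 337. -112.  310.]
[2.165451352826842, 2.141297602016398, 2.0890558884222457, 1.577236293468629, 2.7303985746591906, 1.6095337743379572, 1.6707558599419143, 1.8868073551799784, 2.6126617659805316, 2.173451820179362] [0.8812195260515175, 0.841074691462377, 0.751729226657692, 0.963990694376877, 2.9156055062117865, 1.2059962142555531, 0.17071269728807764, 1.9929647660775434, 1.5737411191252317, 2.5153699052014242]
[[ 0.69  0.    0.72]
```

```bash
cat > cand.py <<'E'
from fk import *
def jugpts():
    a=np.linspace(0,2*np.pi,24,endpoint=False); out=[]
    for h in np.linspace(0,150,7):
        r=44+14*h/150; out.append(np.c_[r*np.cos(a),r*np.sin(a),0*a+h])
    return np.vstack(out)
JP=jugpts(); J0=np.array([596,-208,3.]); jyaw=-.115
RJ=R.from_euler('z',jyaw).as_matrix(); X,L,U=RJ.T
def tool(side,psi,sgn):
    ps=np.radians(psi); m=(U+side*L)/2**.5; n=sgn*(U-side*L)/2**.5; y=np.cos(ps)*X-np.sin(ps)*m
    return np.c_[np.cross(y,n),y,n]
def best(x,M,prev=None):
    qs=[prev] if prev is not None else [[j1,.5,2.3,j4,.9,j6] for j1 in(-.6,-.2) for j4 in(1.6,3,-.9,.3) for j6 in(-2,-.5,.8,2)]
    return min((ik(x,M,q) for q in qs),key=lambda t:t[1])
def tiltfor(M,T,s=-1):
    y=M[:,1]
    for w in np.arange(0,3.1,.02):
        z=R.from_rotvec(s*w*y).apply(U)
        if z[2]<=np.cos(np.radians(T)): return s*w
def grasp_tcp(M,s,foot=J0): return foot+80*U-s*X+19*M[:,1]
def jug_at(M,tcp,w,s):
    """jug rot/pos given initial tool M grasp, twist w, tcp"""
    Q=R.from_rotvec(w*M[:,1]).as_matrix(); RJ2=Q@RJ
    foot=tcp+Q@(J0-grasp_tcp(M,s)); return RJ2,foot
if __name__=='__main__':
    for side in(1,-1):
      for psi in (14,20,26,32,40):
        for sgn in(1,-1):
          for s in(105,):
            M=tool(side,psi,sgn); q,e=best(grasp_tcp(M,s),M)
            w=tiltfor(M,108); 
            if w is None or e>1: print(side,psi,sgn,'fail',e,w); continue
            RJ2,f=jug_at(M,np.zeros(3),w,s); P=JP@RJ2.T+f
            rim=P[-24:]; low=rim[np.argmin(rim[:,2])]
            tcp=np.array([605,60,75.])-low; P=P+tcp
            ins=P[(P[:,1]>-60)&(P[:,0]>585)]
            M2=R.from_rotvec(w*M[:,1]).as_matrix()@M
            q2,e2=ik(tcp,M2,q+[.4,0,0,0,0,w])
            print(side,psi,sgn,'q',q.round(2),'wr',pose(q)[2].round(),'w',round(w,2),'mouthdir',RJ2[:,2].round(2),'topz',ins[:,2].max().round(),'tcp',tcp.round(),'q2',q2.round(2),round(e2,1),pose(q2)[2].round())
E
python3 cand.py
```

```text
1 14 1 q [-0.59  0.59  2.36  2.83  1.21 -2.31] wr [ 255. -125.  126.] w -1.94 mouthdir [ 0.04  0.95 -0.32] topz 219.0 tcp [520.  25. 189.] q2 [-0.09 -0.26  2.33  1.45  0.   -2.55] 134.2 [266.  14. 378.]
1 14 -1 q [-0.59  0.59  2.36  2.83  1.21  0.83] wr [ 255. -125.  126.] w -1.94 mouthdir [ 0.04  0.95 -0.32] topz 219.0 tcp [520.  25. 189.] q2 [ 0.24  0.19  2.4   3.8   0.93 -1.51] 0.0 [265. 101. 235.]
1 20 1 q [-0.52  0.52  2.37  2.97  1.08 -2.34] wr [ 264. -109.  144.] w -1.98 mouthdir [ 0.01  0.95 -0.32] topz 219.0 tcp [540.  25. 204.] q2 [-0.1  -0.18  2.27  1.43  0.   -2.55] 126.1 [295.   9. 381.]
1 20 -1 q [-0.52  0.52  2.37  2.97  1.08  0.8 ] wr [ 264. -109.  144.] w -1.98 mouthdir [ 0.01  0.95 -0.32] topz 219.0 tcp [540.  25. 204.] q2 [ 0.27  0.15  2.3   4.05  0.82 -1.77] 0.0 [296. 119. 269.]
1 26 1 q [-0.45  0.47  2.36  3.14  0.94 -2.41] wr [276. -93. 161.] w -2.04 mouthdir [-0.02  0.95 -0.31] topz 219.0 tcp [549.  26. 218.] q2 [-0.11 -0.15  2.24  1.38  0.   -2.55] 125.0 [307.   4. 382.]
1 26 -1 q [-0.45  0.47  2.36  3.14  0.94  0.73] wr [277. -93. 161.] w -2.04 mouthdir [-0.0
[... 1282 characters left out ...]
 26 -1 q [-0.87  0.53  2.2   1.9   1.09 -0.32] wr [ 259. -247.  161.] w -2.04 mouthdir [-0.6   0.74 -0.31] topz 218.0 tcp [564. -41. 159.] q2 [-0.41  0.24  2.29  2.25  0.8  -2.28] 0.0 [314. -96. 243.]
-1 32 1 fail 64.26134576413745 -2.14
-1 32 -1 q [-0.87  0.5   2.16  1.74  1.05 -0.19] wr [ 269. -265.  177.] w -2.14 mouthdir [-0.74  0.59 -0.32] topz 220.0 tcp [587. -45. 163.] q2 [-0.43  0.25  2.18  2.    0.75 -2.15] 0.0 [ 348. -119.  265.]
-1 40 1 fail 90.32828040963054 -2.2800000000000002
-1 40 -1 q [-0.88  0.48  2.09  1.52  1.03 -0.  ] wr [ 288. -287.  197.] w -2.28 mouthdir [-0.89  0.34 -0.31] topz 218.0 tcp [621. -44. 167.] q2 [-0.43  0.3   2.02  1.68  0.74 -1.98] 0.0 [ 402. -142.  290.]
```

```bash
python3 - <<'E'
from plan import *
rows([(600,-225,420,.07),(620,-232,620,.07)],0.5)
s=manip.read_state()
M=(R.from_euler('xyz',s['eef_rot'])*R.from_euler('y',.07)).as_matrix()
d=np.array([np.cos(-.36)*.7,np.sin(-.36)*.7,.72]); print((M.T@d*3).round(2))
E
cat > path.py <<'E'
from cand import *
# continuity test: from ratchet end to pre-grasp
psi=16; M=tool(1,psi,-1); t=M[:,1]; print('t',t.round(3),'az',np.arctan2(t[1],t[0]).round(3),'el',np.arcsin(t[2]).round(3))
s=105; G=grasp_tcp(M,s)
qe,e=best(G,M); print('grasp',qe.round(2),e, G.round())
m=-M[:,0] if M[2,0]<0 else M[:,0]
pre=G+120*m; qp,e=ik(pre,M,qe); print('pre',qp.round(2),round(e,1),pre.round(), 'm',m.round(2))
# backwards path
q=qp; P=pre
for tgt in [(450,-420,250),(520,-520,330),(600,-480,420),(680,-380,500),(750,-300,600),(800,-300,700)]:
    tgt=np.array(tgt,float); n=12; x0=P
    for i in range(1,n+1):
        x=x0+(tgt-x0)*i/n
        # free twist: only axis matters -> choose q6 free
        def g(qq):
            a,r,_=pose(qq); y=r.as_matrix()[:,1]; return np.r_[a-x,(y-t)*300,(qq[5]-0)*1e-3]
        sol=least_squares(g,np.clip(q,lo+1e-3,hi-1e-3),bounds=(lo,hi)); dq=sol.x-q; q=sol.x
        if i%3==0: print(x.round(),q.round(2)[:5],round(np.linalg.norm(sol.fun),2),np.abs(dq[:5]).max().round(2))
    P=tgt
E
python3 path.py
```

```text
10 [[[0.009,-0.036,-0.001],0.01,0.5],[[0.018,-0.072,-0.002],0.03,0.5],[[0.027,-0.107,-0.003],0.04,0.5],[[0.036,-0.143,-0.004],0.06,0.5],[[0.045,-0.179,-0.005],0.07,0.5],[[0.057,-0.217,-0.003],0.07,0.5],[[0.068,-0.256,-0.002],0.07,0.5],[[0.08,-0.294,-0.0],0.07,0.5],[[0.091,-0.333,0.001],0.07,0.5],[[0.103,-0.372,0.003],0.07,0.5]]
[ 2.45 -1.74  0.11]
t [ 0.933 -0.304 -0.195] az -0.315 el -0.196
grasp [-0.56  0.57  2.36  2.88  1.17  0.82] 1.0461747672548641e-13 [ 509. -202.   79.]
pre [-0.26  0.29  2.35  3.21  0.88  0.73] 0.0 [ 552. -124.  161.] m [0.35 0.64 0.68]
[ 526. -198.  183.] [-0.52  0.21  2.36  2.86  0.82] 0.0 0.12
[ 501. -272.  205.] [-0.77  0.17  2.32  2.5   0.81] 0.0 0.11
[ 475. -346.  228.] [-0.97  0.17  2.23  2.2   0.84] 0.0 0.09
[ 450. -420.  250.] [-1.13  0.21  2.1   1.98  0.9 ] 0.0 0.07
[ 468. -445.  270.] [-1.12  0.23  2.02  1.94  0.86] 0.0 0.03
[ 485. -470.  290.] [-1.11  0.25  1.92  1.89  0.83] 0.0 0.03
[ 502. -495.  310.] [-1.1   0.28  1.83  1.84  0.8 ] 0.0 0.03
[ 520. -520.  330.] [-1.09  0.32  1.73  1.78  0.78] 0.0 0.03
[ 540. -510.  352.] [-1.05  0.3   1.7   1.75 
[... 230 characters left out ...]
3  1.57  1.57  0.54] 0.0 0.02
[ 640. -430.  460.] [-0.8   0.21  1.55  1.5   0.48] 0.0 0.02
[ 660. -405.  480.] [-0.74  0.19  1.52  1.41  0.42] 0.0 0.03
[ 680. -380.  500.] [-0.68  0.19  1.48  1.28  0.37] 0.0 0.05
[ 698. -360.  525.] [-0.63  0.19  1.43  1.1   0.35] 0.0 0.07
[ 715. -340.  550.] [-0.58  0.19  1.36  0.88  0.34] 0.0 0.07
[ 732. -320.  575.] [-0.53  0.2   1.3   0.67  0.34] 0.0 0.07
[ 750. -300.  600.] [-0.48  0.22  1.22  0.47  0.37] 0.0 0.06
[ 762. -300.  625.] [-0.47  0.26  1.12  0.38  0.42] 0.0 0.03
[ 775. -300.  650.] [-0.46  0.29  1.02  0.31  0.48] 0.0 0.04
[ 788. -300.  675.] [-0.45  0.34  0.9   0.26  0.54] 0.0 0.04
[ 800. -300.  700.] [-0.44  0.39  0.77  0.21  0.62] 0.0 0.05
```

Call:
play_rows(
  series=[
    [[0.009,-0.036,-0.001],0.01,0.5],
    [[0.018,-0.072,-0.002],0.03,0.5],
    [[0.027,-0.107,-0.003],0.04,0.5],
    [[0.036,-0.143,-0.004],0.06,0.5],
    [[0.045,-0.179,-0.005],0.07,0.5],
    [[0.057,-0.217,-0.003],0.07,0.5],
    [[0.068,-0.256,-0.002],0.07,0.5],
    [[0.08,-0.294,0],0.07,0.5],
    [[0.091,-0.333,0.001],0.07,0.5],
    [[0.103,-0.372,0.003],0.07,0.5],
    [[2.4,-1.7,0.1],0.07,0.5],
    [[2.4,-1.7,0.1],0.07,0.5],
    [[2.4,-1.7,0.1],0.07,0.5],
  ],
)

```text
clock: 28.2
eef_pos: [616.0, -218.0, 580.3]
eef_rot: [-1.511, -0.211, -0.364]
wrist_force: [-0.5, 0.9, -0.4]
finger_gap: 47.3
```

Call:
play_rows(
  series=[
    [[2.4,-1.7,0],0,0.5],
  ],
)

```text
clock: 28.3
eef_pos: [619.7, -220.8, 583.8]
eef_rot: [-1.51, -0.237, -0.365]
wrist_force: [0.2, -0.1, -0.6]
finger_gap: 47.1
```

Call:
play_rows(
  series=[
    [[2.4,-1.7,0],0,0.5],
  ],
)

```text
clock: 28.4
eef_pos: [621.4, -223.7, 590.6]
eef_rot: [-1.508, -0.265, -0.366]
wrist_force: [0.5, -0.5, -0.3]
finger_gap: 46.7
```

Call:
play_rows(
  series=[
    [[2.6,-1.5,0],0,0.5],
  ],
)

```text
clock: 28.5
eef_pos: [625.9, -227.1, 595.4]
eef_rot: [-1.507, -0.296, -0.368]
wrist_force: [0.2, 0.5, -1.3]
finger_gap: 47.0
```

Call:
play_rows(
  series=[
    [[2.6,-1.5,0],0,0.5],
  ],
)

```text
clock: 28.6
eef_pos: [630.6, -230.5, 599.6]
eef_rot: [-1.506, -0.326, -0.37]
wrist_force: [0.2, -0.8, 0.4]
finger_gap: 46.8
```

Call:
play_rows(
  series=[
    [[2.6,-1.5,0],0,0.5],
  ],
)

```text
clock: 28.7
eef_pos: [634.3, -233.3, 605.2]
eef_rot: [-1.504, -0.356, -0.373]
wrist_force: [1.2, 0.0, 0.1]
finger_gap: 47.0
```

Call:
play_rows(
  series=[
    [[2.6,-1.4,0],0,0.5],
  ],
)

```text
clock: 28.8
eef_pos: [638.0, -236.0, 611.0]
eef_rot: [-1.503, -0.386, -0.375]
wrist_force: [1.1, -0.2, 0.7]
finger_gap: 46.7
```

Call:
play_rows(
  series=[
    [[2.6,-1.4,0],0,0.5],
  ],
)

```text
clock: 28.9
eef_pos: [641.0, -238.6, 617.5]
eef_rot: [-1.501, -0.415, -0.377]
wrist_force: [0.1, 0.7, 0.5]
finger_gap: 46.5
```

```bash
python3 -c "
from h import *;s=st();print(R.from_euler('xyz',s['eef_rot']).as_matrix().round(3))"
```

```text
{'clock': np.float64(28.9), 'joints': array([-0.449,  0.56 ,  0.236,  0.105,  1.934, -1.599]), 'eef_pos': array([ 640.985, -238.622,  617.454]), 'eef_rot': array([-1.501, -0.415, -0.377]), 'wrist_force': array([0.104, 0.703, 0.454]), 'finger_gap': np.float64(46.464)}
[[ 0.851  0.4    0.341]
 [-0.337 -0.084  0.938]
 [ 0.404 -0.913  0.064]]
```

Call:
play_rows(
  series=[
    [[2.7,-1.1,0],0,0.5],
  ],
)

```text
clock: 29.0
eef_pos: [646.6, -241.9, 622.2]
eef_rot: [-1.499, -0.447, -0.38]
wrist_force: [0.5, 0.2, -0.9]
finger_gap: 47.1
```

Call:
play_rows(
  series=[
    [[2.7,-1.1,0],0,0.5],
  ],
)

```text
clock: 29.1
eef_pos: [652.0, -245.2, 626.7]
eef_rot: [-1.498, -0.477, -0.382]
wrist_force: [-0.3, 0.0, -1.0]
finger_gap: 47.1
```

Call:
play_rows(
  series=[
    [[2.8,-1.0,0],0,0.5],
  ],
)

```text
clock: 29.2
eef_pos: [657.5, -248.4, 631.5]
eef_rot: [-1.496, -0.507, -0.385]
wrist_force: [0.5, -0.1, 0.7]
finger_gap: 46.9
```

Call:
play_rows(
  series=[
    [[2.8,-0.9,0],0,0.5],
  ],
)

```text
clock: 29.3
eef_pos: [663.2, -251.7, 636.3]
eef_rot: [-1.494, -0.538, -0.388]
wrist_force: [-0.1, 0.7, 0.2]
finger_gap: 46.7
```

Call:
play_rows(
  series=[
    [[2.8,-0.8,0],0,0.5],
  ],
)

```text
clock: 29.4
eef_pos: [669.1, -255.0, 641.1]
eef_rot: [-1.492, -0.569, -0.39]
wrist_force: [-0.0, 0.6, -0.7]
finger_gap: 46.9
```

Call:
play_rows(
  series=[
    [[2.9,-0.7,0],0,0.5],
  ],
)

```text
clock: 29.5
eef_pos: [675.3, -258.4, 645.8]
eef_rot: [-1.489, -0.6, -0.393]
wrist_force: [0.9, 0.7, -0.1]
finger_gap: 47.0
```

Call:
play_rows(
  series=[
    [[2.9,-0.6,0],0,0.5],
  ],
)

```text
clock: 29.6
eef_pos: [681.8, -261.8, 650.3]
eef_rot: [-1.487, -0.631, -0.397]
wrist_force: [0.1, -0.5, 0.5]
finger_gap: 46.8
```

Call:
play_rows(
  series=[
    [[2.9,-0.5,0],0,0.5],
  ],
)

```text
clock: 29.7
eef_pos: [688.3, -265.2, 655.0]
eef_rot: [-1.484, -0.662, -0.4]
wrist_force: [-0.2, 0.4, 0.3]
finger_gap: 46.7
```

Call:
play_rows(
  series=[
    [[2.9,-0.4,0],0,0.5],
  ],
)

```text
clock: 29.8
eef_pos: [694.9, -268.6, 659.7]
eef_rot: [-1.482, -0.694, -0.403]
wrist_force: [0.7, -0.1, -0.2]
finger_gap: 46.8
```

Call:
play_rows(
  series=[
    [[3,-0.3,0],0,0.5],
  ],
)

```text
clock: 29.9
eef_pos: [701.7, -272.0, 664.3]
eef_rot: [-1.479, -0.725, -0.407]
wrist_force: [-0.7, 0.4, 0.4]
finger_gap: 47.0
```

Call:
play_rows(
  series=[
    [[3,-0.2,0],0,0.5],
  ],
)

```text
clock: 30.0
eef_pos: [708.5, -275.4, 668.9]
eef_rot: [-1.475, -0.757, -0.411]
wrist_force: [0.2, -0.7, -0.2]
finger_gap: 47.0
```

Call:
play_rows(
  series=[
    [[3,-0.1,0],0,0.5],
  ],
)

```text
clock: 30.1
eef_pos: [715.3, -278.8, 673.6]
eef_rot: [-1.472, -0.788, -0.416]
wrist_force: [0.1, 0.3, 1.3]
finger_gap: 47.0
```

Call:
play_rows(
  series=[
    [[3,0,0],0,0.5],
  ],
)

```text
clock: 30.2
eef_pos: [722.1, -282.2, 678.3]
eef_rot: [-1.468, -0.82, -0.42]
wrist_force: [-0.0, 0.7, 0.4]
finger_gap: 46.8
```

Call:
play_rows(
  series=[
    [[3,0.1,0],0,0.5],
  ],
)

```text
clock: 30.3
eef_pos: [728.9, -285.5, 683.0]
eef_rot: [-1.464, -0.851, -0.425]
wrist_force: [0.5, 0.2, -0.1]
finger_gap: 47.3
```

```bash
python3 -c "
from h import *;s=st();print(R.from_euler('xyz',s['eef_rot']).as_matrix().round(3))"
```

```text
{'clock': np.float64(30.3), 'joints': array([-0.468,  0.567,  0.236,  0.139,  1.492, -1.61 ]), 'eef_pos': array([ 728.871, -285.477,  683.008]), 'eef_rot': array([-1.464, -0.851, -0.425]), 'wrist_force': array([ 0.45 ,  0.161, -0.051]), 'finger_gap': np.float64(47.281)}
[[ 0.6    0.725  0.337]
 [-0.272 -0.212  0.939]
 [ 0.752 -0.655  0.07 ]]
```

Call:
play_rows(
  series=[
    [[3,0.2,0],0,0.5],
  ],
)

```text
clock: 30.4
eef_pos: [735.6, -288.8, 687.8]
eef_rot: [-1.46, -0.883, -0.431]
wrist_force: [0.0, -0.3, 0.4]
finger_gap: 46.9
```

Call:
play_rows(
  series=[
    [[3,0.3,0],0,0.5],
  ],
)

```text
clock: 30.5
eef_pos: [742.2, -292.0, 692.6]
eef_rot: [-1.455, -0.914, -0.436]
wrist_force: [0.5, -0.4, 0.4]
finger_gap: 47.2
```

Call:
play_rows(
  series=[
    [[3,0.4,0],0,0.5],
  ],
)

```text
clock: 30.6
eef_pos: [748.8, -295.2, 697.4]
eef_rot: [-1.449, -0.945, -0.443]
wrist_force: [0.1, -0.1, 0.3]
finger_gap: 46.9
```

Call:
play_rows(
  series=[
    [[3,0.4,0],0,0.5],
  ],
)

```text
clock: 30.7
eef_pos: [754.3, -298.0, 703.0]
eef_rot: [-1.443, -0.976, -0.45]
wrist_force: [-0.3, -0.2, 0.2]
finger_gap: 47.1
```

Call:
play_rows(
  series=[
    [[2.9,0.5,0],0,0.5],
  ],
)

```text
clock: 30.8
eef_pos: [759.6, -300.7, 708.9]
eef_rot: [-1.437, -1.007, -0.457]
wrist_force: [-0.2, -0.7, -0.3]
finger_gap: 46.8
```

Call:
play_rows(
  series=[
    [[2.9,0.6,0],0,0.5],
  ],
)

```text
clock: 30.9
eef_pos: [764.9, -303.4, 714.6]
eef_rot: [-1.429, -1.038, -0.466]
wrist_force: [0.2, 0.8, 0.9]
finger_gap: 46.9
```

Call:
play_rows(
  series=[
    [[2.9,0.7,0],0,0.5],
  ],
)

```text
clock: 31.0
eef_pos: [770.2, -306.1, 720.2]
eef_rot: [-1.421, -1.069, -0.475]
wrist_force: [0.3, 0.2, 0.7]
finger_gap: 46.9
```

Call:
play_rows(
  series=[
    [[2.9,0.8,0],0,0.5],
  ],
)

```text
clock: 31.1
eef_pos: [775.4, -308.8, 725.7]
eef_rot: [-1.412, -1.099, -0.485]
wrist_force: [-0.2, -0.2, 0.2]
finger_gap: 47.1
```

Call:
play_rows(
  series=[
    [[2.8,0.9,0],0,0.5],
  ],
)

```text
clock: 31.2
eef_pos: [780.8, -311.4, 731.0]
eef_rot: [-1.401, -1.129, -0.497]
wrist_force: [0.0, -0.5, -0.5]
finger_gap: 47.1
```

Call:
play_rows(
  series=[
    [[2.8,1.0,0],0,0.5],
  ],
)

```text
clock: 31.3
eef_pos: [786.0, -314.0, 736.0]
eef_rot: [-1.389, -1.159, -0.509]
wrist_force: [-0.3, -0.3, 0.1]
finger_gap: 47.1
```

Call:
play_rows(
  series=[
    [[2.8,1.0,0],0,0.5],
  ],
)

```text
clock: 31.4
eef_pos: [790.1, -316.2, 741.9]
eef_rot: [-1.376, -1.188, -0.524]
wrist_force: [-0.2, -0.3, -0.2]
finger_gap: 47.0
```

Call:
play_rows(
  series=[
    [[2.8,1.1,0],0,0.5],
  ],
)

```text
clock: 31.5
eef_pos: [793.8, -318.2, 748.1]
eef_rot: [-1.36, -1.217, -0.541]
wrist_force: [0.0, 0.3, 0.1]
finger_gap: 47.1
```

Call:
play_rows(
  series=[
    [[2.7,1.2,0],0,0.5],
  ],
)

```text
clock: 31.6
eef_pos: [797.8, -320.4, 753.8]
eef_rot: [-1.341, -1.246, -0.561]
wrist_force: [0.4, -0.4, 0.4]
finger_gap: 46.9
```

Call:
play_rows(
  series=[
    [[2.7,1.3,0],0,0.5],
  ],
)

```text
clock: 31.7
eef_pos: [801.8, -322.5, 759.2]
eef_rot: [-1.319, -1.274, -0.583]
wrist_force: [-0.1, -0.1, -0.2]
finger_gap: 47.2
```

Call:
play_rows(
  series=[
    [[2.7,1.3,0],0,0.5],
  ],
)

```text
clock: 31.8
eef_pos: [804.7, -324.3, 765.3]
eef_rot: [-1.293, -1.301, -0.61]
wrist_force: [-0.5, -0.3, -0.5]
finger_gap: 46.9
```

Call:
play_rows(
  series=[
    [[2.7,1.4,0],0,0.5],
  ],
)

```text
clock: 31.9
eef_pos: [807.1, -325.8, 771.7]
eef_rot: [-1.261, -1.328, -0.643]
wrist_force: [-0.3, -0.5, -0.0]
finger_gap: 46.8
```

```bash
python3 -c "
from h import *;s=st();print(R.from_euler('xyz',s['eef_rot']).as_matrix().round(3))"
```

```text
{'clock': np.float64(31.9), 'joints': array([-0.469,  0.612,  0.236,  0.172,  0.963, -1.627]), 'eef_pos': array([ 807.077, -325.826,  771.719]), 'eef_rot': array([-1.261, -1.328, -0.643]), 'wrist_force': array([-0.262, -0.47 , -0.042]), 'finger_gap': np.float64(46.801)}
[[ 0.192  0.922  0.335]
 [-0.144 -0.311  0.939]
 [ 0.971 -0.229  0.073]]
```

```bash
python3 - <<'E'
from ov import *
snap('side','side8');snap('top','top8')
G=(0,255,0);Rd=(0,0,255);Y=(0,255,255)
jy=-.115;J=np.array([596,-208]);X=np.array([np.cos(jy),np.sin(jy)]);N=np.array([-X[1],X[0]])
def bar(): return np.array([[*(J-X*a+N*b),83+c] for a,b,c in [(56,12.7,0),(175,12.7,0),(175,0,12.7),(56,0,12.7),(175,0,12.7),(175,-12.7,0),(56,-12.7,0)]])
T=np.array([[*(J+X*a+N*b),8] for a,b in [(75,75),(75,-105),(-75,-105),(-75,75),(75,75)]])
cv=[(circ(J,58,153),Rd),(circ(J,44,3),Y),(bar(),G),(T,Y)]
a=overlay('side8',cv,(225,180,375,300),2.66,'a');b=overlay('top8',cv,(265,150,345,240),4.4,'b')
H=max(a.shape[0],b.shape[0]); pad=lambda i:np.vstack([i,np.zeros((H-i.shape[0],i.shape[1],3),np.uint8)])
cv2.imwrite('pics/c8.png',np.hstack([pad(a),pad(b)])); print(a.shape,b.shape)
E
```

```text
(319, 399, 3) (396, 352, 3)
```

View pics/c8.png

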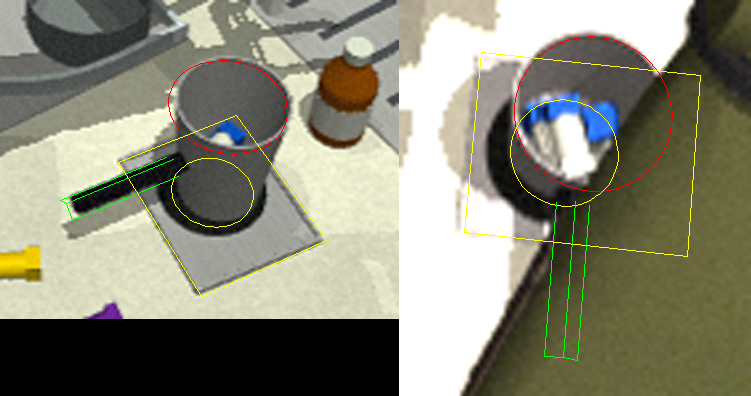

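```bash
cat > traj.py <<'E'
from plan import *
import fk
from cand import X,L,U,J0,JP,RJ
def frame():
    s=manip.read_state(); return s,R.from_euler('xyz',s['eef_rot']).as_matrix(),np.array(s['eef_pos']),np.array(s['joints'])
def desired(M,sgn=-1,side=1):
    t=M[:,1]; n=sgn*(U-side*L)/2**.5; n=n-t*(n@t); n/=np.linalg.norm(n); D=np.c_[np.cross(t,n),t,n]
    w=(R.from_matrix(M).inv()*R.from_matrix(D)).as_rotvec()[1]; return D,w
def sim(wps,step=45,tw=.14,verbose=True):
    s,M,p0,q=frame(); cur=np.r_[p0,0.]; bad=0
    for w in wps:
        t=np.array(w[:4],float); n=int(np.ceil(max(np.linalg.norm(t[:3]-cur[:3])/step,abs(t[3]-cur[3])/tw,1)))
        for i in range(1,n+1):
            c=cur+(t-cur)*i/n; q2,e=fk.ik(c[:3],(R.from_matrix(M)*R.from_rotvec([0,c[3],0])).as_matrix(),q); mx=np.abs(q2-q).max(); q=q2
            if e>1 or mx>.35: print('  !',c.round(2),q.round(2),round(e,1),round(mx,2))
        if verbose: print(np.round(w,2),n,q.round(2),round(e,1))
        cur=t
    return q
E
python3 - <<'E'
from traj import *
s,M,p0,q=frame(); D,w=desired(M); print('w',w,'m',(-D[:,0]).round(2),D[:,0].round(2))
t=M[:,1]; G=J0+80*U-105*X+19*t; print('G',G.round(1))
m=D[:,0] if D[2,0]>0 else -D[:,0]
pre=G+100*m
print('pre',pre.round(1))
for wf in (w,w-2*np.pi,w+2*np.pi):
  print('wf',wf)
  sim([(800,-300,700,2.8),(750,-300,600,2.9),(680,-380,500,3),(600,-480,420,3),(500,-470,330,min(wf,3)if wf<3 else 3.0),(440,-380,300,wf),(470,-250,290,wf),(520,-150,250,wf),(*pre,wf),(*G,wf)])
E
```

```text
w -0.8821311294478612 m [-0.38 -0.63 -0.67] [0.38 0.63 0.67]
G [ 509.2 -201.9   78.6]
pre [ 547.3 -138.5  146. ]
wf -0.8821311294478612
[ 800.  -300.   700.     2.8] 20 [-0.44  0.41  0.73  0.17  0.68  1.14] 0.0
[ 750.  -300.   600.     2.9] 3 [-0.47  0.23  1.19  0.37  0.41  1.03] 0.0
[ 680 -380  500    3] 4 [-0.67  0.19  1.46  1.13  0.38  0.33] 0.0
[ 600 -480  420    3] 4 [-0.92  0.25  1.57  1.53  0.57 -0.17] 0.0
  ! [ 542.86 -474.29  368.57    0.78] [-1.    0.2   1.73  1.63  0.66 -2.55] 6.7 0.09
  ! [ 539.29 -473.93  365.36    0.64] [-1.    0.19  1.71  1.51  0.65 -2.55] 23.3 0.12
  ! [ 5.3571e+02 -4.7357e+02  3.6214e+02  5.0000e-01] [-1.    0.18  1.69  1.39  0.64 -2.55] 39.7 0.12
  ! [ 5.3214e+02 -4.7321e+02  3.5893e+02  3.7000e-01] [-0.98  0.17  1.67  1.27  0.61 -2.55] 55.9 0.12
  ! [ 5.2857e+02 -4.7286e+02  3.5571e+02  2.3000e-01] [-0.96  0.15  1.66  1.15  0.57 -2.55] 71.5 0.12
  ! [ 5.250e+02 -4.725e+02  3.525e+02  9.000e-02] [-0.93  0.14  1.66  1.02  0.52 -2.55] 86.1 0.12
  ! [ 5.2143e+02 -4.7214e+02  3.4929e+02 -5.0000e-02] [-0.89  0.12  1.67  0.89  0.46 -2.55] 99.5 0.13
  ! [ 
[... 8662 characters left out ...]
 20 [-0.44  0.41  0.73  0.17  0.68  1.14] 0.0
[ 750.  -300.   600.     2.9] 3 [-0.47  0.23  1.19  0.37  0.41  1.03] 0.0
[ 680 -380  500    3] 4 [-0.67  0.19  1.46  1.13  0.38  0.33] 0.0
[ 600 -480  420    3] 4 [-0.92  0.25  1.57  1.53  0.57 -0.17] 0.0
[ 500. -470.  330.    3.] 3 [-1.07  0.19  1.86  1.76  0.74 -0.53] 0.0
[ 440.  -380.   300.     5.4] 18 [-1.1   0.    2.16  1.85  0.79  1.73] 0.0
[ 470.  -250.   290.     5.4] 3 [-0.78 -0.17  2.34  2.19  0.55  1.53] 0.0
[ 520.  -150.   250.     5.4] 3 [-0.37 -0.06  2.37  3.05  0.51  0.83] 0.0
[ 547.34 -138.49  145.95    5.4 ] 3 [-0.3   0.31  2.35  3.17  0.86  0.75] 0.0
[ 509.22 -201.85   78.63    5.4 ] 3 [-0.55  0.54  2.36  2.89  1.1   0.82] 0.0
```

```bash
python3 - <<'E'
from traj import *
rows([(800,-300,700,2.8)],0.0)
E
```

```text
20 [[[-0.004,0.0,0.001],0.14,0.0],[[-0.007,0.0,0.002],0.28,0.0],[[-0.011,0.0,0.002],0.42,0.0],[[-0.015,0.0,0.003],0.56,0.0],[[-0.019,0.0,0.004],0.7,0.0],[[-0.022,0.001,0.005],0.84,0.0],[[-0.026,0.001,0.006],0.98,0.0],[[-0.03,0.001,0.007],1.12,0.0],[[-0.033,0.001,0.007],1.26,0.0],[[-0.037,0.001,0.008],1.4,0.0],[[-0.041,0.001,0.009],1.54,0.0],[[-0.045,0.001,0.01],1.68,0.0],[[-0.048,0.001,0.011],1.82,0.0],[[-0.052,0.001,0.012],1.96,0.0],[[-0.056,0.001,0.012],2.1,0.0],[[-0.06,0.002,0.013],2.24,0.0],[[-0.063,0.002,0.014],2.38,0.0],[[-0.067,0.002,0.015],2.52,0.0],[[-0.071,0.002,0.016],2.66,0.0],[[-0.074,0.002,0.017],2.8,0.0]]
```

Call:
play_rows(
  series=[
    [[-0.004,0,0.001],0.14,0.2],
    [[-0.007,0,0.002],0.28,0.2],
    [[-0.011,0,0.002],0.42,0.2],
    [[-0.015,0,0.003],0.56,0.2],
    [[-0.019,0,0.004],0.7,0.2],
    [[-0.022,0.001,0.005],0.84,0.2],
    [[-0.026,0.001,0.006],0.98,0.2],
    [[-0.03,0.001,0.007],1.12,0.2],
    [[-0.033,0.001,0.007],1.26,0.2],
    [[-0.037,0.001,0.008],1.4,0.2],
    [[-0.041,0.001,0.009],1.54,0.2],
    [[-0.045,0.001,0.01],1.68,0.2],
    [[-0.048,0.001,0.011],1.82,0.2],
    [[-0.052,0.001,0.012],1.96,0.2],
    [[-0.056,0.001,0.012],2.1,0.2],
    [[-0.06,0.002,0.013],2.24,0.2],
    [[-0.063,0.002,0.014],2.38,0.2],
    [[-0.067,0.002,0.015],2.52,0.2],
    [[-0.071,0.002,0.016],2.66,0.2],
    [[-0.074,0.002,0.017],2.8,0.2],
  ],
)

```text
clock: 34.0
eef_pos: [800.2, -299.6, 700.2]
eef_rot: [-0.743, 1.223, -2.608]
wrist_force: [-0.3, -0.2, 0.5]
finger_gap: 75.3
```

```bash
python3 - <<'E'
from traj import *
st()
W=[(750,-300,600,.1,30),(680,-380,500,.2,30),(600,-480,420,.2,30)]
sim(W,30); rows(W,0.2,30)
E
```

```text
{'clock': np.float64(34.0), 'joints': array([-0.435,  0.405,  0.731,  0.172,  0.676,  1.15 ]), 'eef_pos': array([ 800.168, -299.647,  700.157]), 'eef_rot': array([-0.743,  1.223, -2.608]), 'wrist_force': array([-0.347, -0.226,  0.48 ]), 'finger_gap': np.float64(75.263)}
[ 7.5e+02 -3.0e+02  6.0e+02  1.0e-01  3.0e+01] 4 [-0.47  0.23  1.19  0.37  0.41  1.04] 0.0
[ 6.8e+02 -3.8e+02  5.0e+02  2.0e-01  3.0e+01] 5 [-0.67  0.19  1.46  1.12  0.38  0.33] 0.0
[ 6.0e+02 -4.8e+02  4.2e+02  2.0e-01  3.0e+01] 6 [-0.92  0.25  1.57  1.53  0.57 -0.16] 0.0
15 [[[0.027,-0.006,-0.003],0.03,0.2],[[0.054,-0.012,-0.006],0.05,0.2],[[0.082,-0.017,-0.009],0.08,0.2],[[0.109,-0.023,-0.012],0.1,0.2],[[0.135,-0.026,0.001],0.12,0.2],[[0.16,-0.03,0.015],0.14,0.2],[[0.186,-0.033,0.028],0.16,0.2],[[0.212,-0.036,0.042],0.18,0.2],[[0.237,-0.04,0.055],0.2,0.2],[[0.257,-0.044,0.071],0.2,0.2],[[0.276,-0.048,0.086],0.2,0.2],[[0.295,-0.052,0.102],0.2,0.2],[[0.315,-0.056,0.118],0.2,0.2],[[0.334,-0.06,0.133],0.2,0.2],[[0.353,-0.064,0.149],0.2,0.2]]
```

Model matches exactly.

Call:
play_rows(
  series=[
    [[0.027,-0.006,-0.003],0.03,0.2],
    [[0.054,-0.012,-0.006],0.05,0.2],
    [[0.082,-0.017,-0.009],0.08,0.2],
    [[0.109,-0.023,-0.012],0.1,0.2],
    [[0.135,-0.026,0.001],0.12,0.2],
    [[0.16,-0.03,0.015],0.14,0.2],
    [[0.186,-0.033,0.028],0.16,0.2],
    [[0.212,-0.036,0.042],0.18,0.2],
    [[0.237,-0.04,0.055],0.2,0.2],
    [[0.257,-0.044,0.071],0.2,0.2],
    [[0.276,-0.048,0.086],0.2,0.2],
    [[0.295,-0.052,0.102],0.2,0.2],
    [[0.315,-0.056,0.118],0.2,0.2],
    [[0.334,-0.06,0.133],0.2,0.2],
    [[0.353,-0.064,0.149],0.2,0.2],
    [[0.353,-0.064,0.149],0.2,0.2],
  ],
)

```text
clock: 35.6
eef_pos: [598.7, -482.0, 418.1]
eef_rot: [-1.329, 1.329, 3.063]
wrist_force: [-0.4, -0.1, 0.2]
finger_gap: 75.1
```

```bash
python3 - <<'E'
from traj import *
s=st(); _,M,_,_=frame(); D,w=desired(M); print('w',w, M[:,1].round(3))
W=[(500,-470,330,.3),(440,-380,300,w)]
sim(W,40); rows(W,0.2,40)
E
```

```text
{'clock': np.float64(35.6), 'joints': array([-0.919,  0.25 ,  1.573,  1.527,  0.574, -0.162]), 'eef_pos': array([ 598.66 , -481.966,  418.064]), 'eef_rot': array([-1.329,  1.329,  3.063]), 'wrist_force': array([-0.447, -0.116,  0.197]), 'finger_gap': np.float64(75.111)}
w 2.3932940039229336 [ 0.921 -0.312 -0.233]
[ 5.0e+02 -4.7e+02  3.3e+02  3.0e-01] 4 [-1.07  0.19  1.86  1.76  0.74 -0.22] 0.0
[ 440.   -380.    300.      2.39] 15 [-1.1   0.    2.16  1.85  0.78  1.73] 0.0
19 [[[0.027,-0.019,0.003],0.07,0.2],[[0.055,-0.037,0.007],0.15,0.2],[[0.082,-0.056,0.01],0.22,0.2],[[0.109,-0.074,0.014],0.3,0.2],[[0.112,-0.079,0.009],0.44,0.2],[[0.115,-0.084,0.005],0.58,0.2],[[0.118,-0.089,0.0],0.72,0.2],[[0.121,-0.094,-0.004],0.86,0.2],[[0.124,-0.1,-0.009],1.0,0.2],[[0.127,-0.105,-0.014],1.14,0.2],[[0.13,-0.11,-0.018],1.28,0.2],[[0.133,-0.115,-0.023],1.42,0.2],[[0.136,-0.12,-0.027],1.56,0.2],[[0.139,-0.125,-0.032],1.7,0.2],[[0.142,-0.13,-0.036],1.84,0.2],[[0.145,-0.135,-0.041],1.97,0.2],[[0.148,-0.14,-0.046],2.11,0.2],[[0.151,-0.145,-0.05],2.25,0.2],[[0.154,-0.151,-0.055],2.39,0.2]]
```

Call:
play_rows(
  series=[
    [[0.027,-0.019,0.003],0.07,0.2],
    [[0.055,-0.037,0.007],0.15,0.2],
    [[0.082,-0.056,0.01],0.22,0.2],
    [[0.109,-0.074,0.014],0.3,0.2],
    [[0.112,-0.079,0.009],0.44,0.2],
    [[0.115,-0.084,0.005],0.58,0.2],
    [[0.118,-0.089,0],0.72,0.2],
    [[0.121,-0.094,-0.004],0.86,0.2],
    [[0.124,-0.1,-0.009],1,0.2],
    [[0.127,-0.105,-0.014],1.14,0.2],
    [[0.13,-0.11,-0.018],1.28,0.2],
    [[0.133,-0.115,-0.023],1.42,0.2],
    [[0.136,-0.12,-0.027],1.56,0.2],
    [[0.139,-0.125,-0.032],1.7,0.2],
    [[0.142,-0.13,-0.036],1.84,0.2],
    [[0.145,-0.135,-0.041],1.97,0.2],
    [[0.148,-0.14,-0.046],2.11,0.2],
    [[0.151,-0.145,-0.05],2.25,0.2],
    [[0.154,-0.151,-0.055],2.39,0.2],
    [[0.154,-0.151,-0.055],2.39,0.2],
  ],
)

```text
clock: 37.6
eef_pos: [440.0, -378.8, 301.0]
eef_rot: [-2.823, -0.736, 1.026]
wrist_force: [-0.2, 1.1, 0.4]
finger_gap: 75.2
```

```bash
python3 - <<'E'
from traj import *
s=st(); _,M,_,_=frame(); D,w=desired(M); print('w',w, M.round(3))
t=M[:,1]; m=D[:,0]*np.sign(D[2,0]); G=J0+80*U-105*X+19*t; pre=G+90*m; print('G',G,'pre',pre,'m',m)
W=[(470,-250,295,w),(520,-150,255,w),(*pre,w)]
sim(W,40); rows(W,0.2,40)
E
```

```text
{'clock': np.float64(37.6), 'joints': array([-1.101, -0.003,  2.16 ,  1.844,  0.785,  1.732]), 'eef_pos': array([ 439.969, -378.808,  301.007]), 'eef_rot': array([-2.823, -0.736,  1.026]), 'wrist_force': array([-0.177,  1.132,  0.429]), 'finger_gap': np.float64(75.247)}
w 0.0016601087141659312 [[ 0.384  0.921  0.062]
 [ 0.634 -0.312  0.708]
 [ 0.671 -0.232 -0.704]]
G [ 509.19956438 -201.87032863   78.58321356] pre [ 543.72730603 -144.92053249  139.11878803] m [0.38364157 0.63277551 0.67261749]
[ 470. -250.  295.    0.] 4 [-0.78 -0.18  2.34  2.17  0.54  1.56] 0.0
[ 520. -150.  255.    0.] 3 [-0.37 -0.08  2.37  3.05  0.49  0.83] 0.0
[ 543.73 -144.92  139.12    0.  ] 3 [-0.33  0.33  2.35  3.14  0.88  0.76] 0.0
10 [[[0.022,-0.003,0.024],0.0,0.2],[[0.045,-0.006,0.049],0.0,0.2],[[0.067,-0.008,0.073],0.0,0.2],[[0.089,-0.011,0.097],0.0,0.2],[[0.108,-0.003,0.131],0.0,0.2],[[0.126,0.005,0.165],0.0,0.2],[[0.145,0.013,0.199],0.0,0.2],[[0.123,0.029,0.228],0.0,0.2],[[0.101,0.045,0.257],0.0,0.2],[[0.079,0.06,0.286],0.0,0.2]]
```

```bash
python3 - <<'E'
from traj import *
W=[(470,-250,295,0),(500,-140,255,0),(511,-140,141,0)]
sim(W,40); rows(W,0.2,40)
E
```

```text
[ 470 -250  295    0] 4 [-0.78 -0.18  2.34  2.17  0.54  1.55] 0.0
[ 500 -140  255    0] 4 [-0.36 -0.14  2.42  3.07  0.48  0.82] 0.0
[ 511 -140  141    0] 3 [-0.35  0.28  2.43  3.12  0.91  0.77] 0.0
11 [[[0.022,-0.003,0.024],0.0,0.2],[[0.045,-0.006,0.049],0.0,0.2],[[0.067,-0.008,0.073],0.0,0.2],[[0.089,-0.011,0.097],0.0,0.2],[[0.103,-0.01,0.124],0.0,0.2],[[0.116,-0.01,0.151],0.0,0.2],[[0.13,-0.009,0.178],0.0,0.2],[[0.144,-0.008,0.205],0.0,0.2],[[0.119,0.004,0.232],0.0,0.2],[[0.095,0.016,0.259],0.0,0.2],[[0.071,0.028,0.286],0.0,0.2]]
```

Call:
play_rows(
  series=[
    [[0.022,-0.003,0.024],0,0.2],
    [[0.045,-0.006,0.049],0,0.2],
    [[0.067,-0.008,0.073],0,0.2],
    [[0.089,-0.011,0.097],0,0.2],
    [[0.103,-0.01,0.124],0,0.2],
    [[0.116,-0.01,0.151],0,0.2],
    [[0.13,-0.009,0.178],0,0.2],
    [[0.144,-0.008,0.205],0,0.2],
    [[0.119,0.004,0.232],0,0.2],
    [[0.095,0.016,0.259],0,0.2],
    [[0.071,0.028,0.286],0,0.2],
    [[0.071,0.028,0.286],0,0.2],
  ],
)

```text
clock: 38.8
eef_pos: [509.9, -139.0, 133.3]
eef_rot: [-2.805, -0.73, 1.017]
wrist_force: [-0.3, -0.2, 0.0]
finger_gap: 75.5
```

```bash
python3 - <<'E'
from traj import *
s=st(); _,M,p0,_=frame(); D,w=desired(M); print('w',w, M[:,1].round(3))
t=M[:,1]; G=J0+80*U-105*X+19*t
W=[(*G,w,20)]
sim(W,20); rows(W,0.2)
a,p=snap('side','side9'); a=a[170:300,200:360,::-1]
b,_=snap('wrist','w9')
a=cv2.resize(a,(492,400),interpolation=cv2.INTER_CUBIC); b=cv2.resize(b[:,:,::-1],(300,225)); b=np.vstack([b,np.zeros((175,300,3),np.uint8)])
cv2.imwrite('pics/c9.png',np.clip(np.hstack([a,b]).astype(int)*1.5,0,255).astype(np.uint8))
E
```

```text
{'clock': np.float64(38.8), 'joints': array([-0.346,  0.297,  2.436,  3.115,  0.914,  0.77 ]), 'eef_pos': array([ 509.883, -138.983,  133.312]), 'eef_rot': array([-2.805, -0.73 ,  1.017]), 'wrist_force': array([-0.28 , -0.196,  0.021]), 'finger_gap': np.float64(75.499)}
w 0.005217082647350054 [ 0.919 -0.309 -0.246]
[ 5.0915e+02 -2.0182e+02  7.8330e+01  1.0000e-02  2.0000e+01] 5 [-0.55  0.52  2.37  2.89  1.07  0.83] 0.0
5 [[[-0.015,0.006,-0.001],0.0,0.2],[[-0.031,0.013,-0.002],0.0,0.2],[[-0.046,0.019,-0.004],0.0,0.2],[[-0.061,0.026,-0.005],0.0,0.2],[[-0.077,0.032,-0.006],0.01,0.2]]
```

View pics/c9.png

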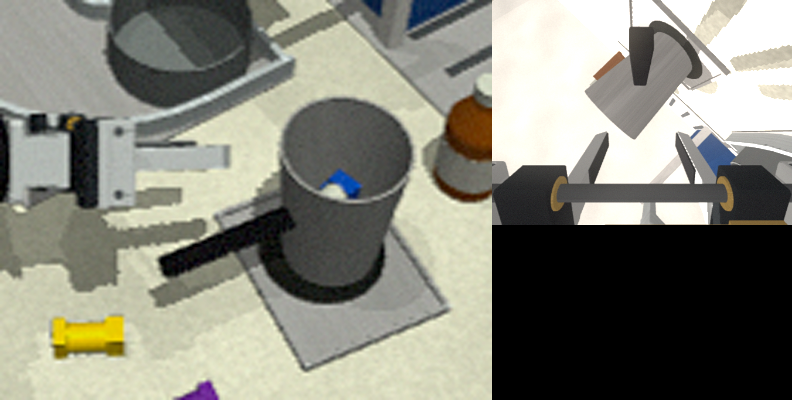

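Call:
play_rows(
  series=[
    [[-0.015,0.006,-0.001],0,0.2],
    [[-0.031,0.013,-0.002],0,0.2],
    [[-0.046,0.019,-0.004],0,0.2],
    [[-0.061,0.026,-0.005],0,0.2],
    [[-0.077,0.032,-0.006],0.01,0.2],
    [[-0.077,0.032,-0.006],0.01,0.2],
  ],
)

```text
clock: 39.5
eef_pos: [511.7, -205.0, 90.1]
eef_rot: [-2.827, -0.742, 1.027]
wrist_force: [-0.9, 0.7, -0.1]
finger_gap: 74.9
```

```bash
python3 - <<'E'
from traj import *
s=st(); _,M,p0,_=frame()
from ov import overlay
# overlay expected grasp axis/finger line; check bar position in tool frame
b,p=snap('wrist','w10'); a,_=snap('side','side10')
B=np.array([J0+80*U-d*X for d in (60,175)])
print('bar in tool', ((B-p0)@M).round(1))
w=overlay('w10',[(B,(0,0,255))],(0,0,512,384),0.8,'')
a=cv2.resize(a[180:300,220:350,::-1],None,fx=2.9,fy=2.56,interpolation=cv2.INTER_CUBIC)[:307]
cv2.imwrite('pics/c10.png',np.hstack([w[:307],np.clip(a.astype(int)*1.5,0,255).astype(np.uint8)]))
E
```

```text
{'clock': np.float64(39.5), 'joints': array([-0.557,  0.5  ,  2.365,  2.886,  1.072,  0.838]), 'eef_pos': array([ 511.736, -204.95 ,   90.11 ]), 'eef_rot': array([-2.827, -0.742,  1.027]), 'wrist_force': array([-0.863,  0.711, -0.088]), 'finger_gap': np.float64(74.912)}
bar in tool [[  7.   23.2   9.4]
 [-28.2 -86.3  11. ]]
```

View pics/c10.png

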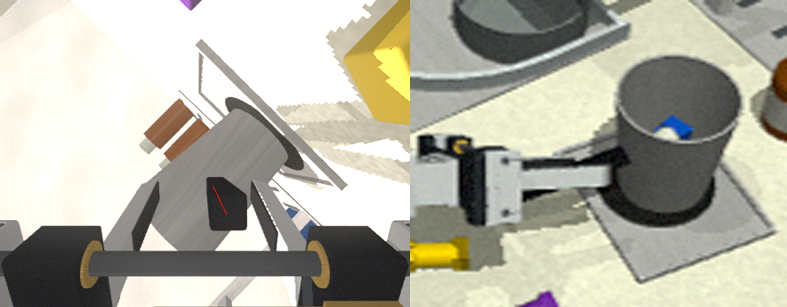

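Call:
play_rows(
  series=[
    [[-0.004,0,0.006],0,0.2],
    [[-0.006,0,0.01],0,0.2],
    [[-0.006,0,0.01],0,0.2],
  ],
)

```text
clock: 39.9
eef_pos: [509.9, -199.5, 78.5]
eef_rot: [-2.825, -0.742, 1.028]
wrist_force: [-0.6, -0.3, -0.1]
finger_gap: 75.3
```

```bash
python3 - <<'E'
from traj import *
s=st(); _,M,p0,_=frame()
B=np.array([J0+80*U-d*X for d in (60,105,175)])
print('bar in tool', ((B-p0)@M).round(1)); print(M.round(3), desired(M)[1])
E
```

```text
{'clock': np.float64(39.9), 'joints': array([-0.546,  0.539,  2.367,  2.901,  1.11 ,  0.824]), 'eef_pos': array([ 509.873, -199.521,   78.52 ]), 'eef_rot': array([-2.825, -0.742,  1.028]), 'wrist_force': array([-0.637, -0.253, -0.062]), 'finger_gap': np.float64(75.305)}
bar in tool [[ 12.1  23.9  -2.5]
 [ -1.6 -18.9  -1.8]
 [-23.1 -85.5  -0.6]]
[[ 0.381  0.922  0.065]
 [ 0.631 -0.311  0.711]
 [ 0.676 -0.23  -0.701]] -0.003531217834502422
```

Call:
play_rows(
  series=[
    [[0,0,0],0,1],
    [[0,0,0],0,1],
    [[0,0,0],0,1],
    [[0,0,0],0,1],
    [[0,0,0],0,1],
    [[0,0,0],0,1],
    [[0,0,0],0,1],
    [[0,0,0],0,1],
    [[0,0,0],0,1],
    [[0,0,0],0,1],
  ],
  squeeze=50,
)

```text
clock: 40.9
eef_pos: [510.0, -199.7, 78.9]
eef_rot: [-2.826, -0.742, 1.029]
wrist_force: [-0.5, -0.7, 2.9]
finger_gap: 17.3
```

```bash
cat > pour.py <<'E'
from traj import *
s,M,p0,q=frame(); t=M[:,1]
s_g=105
def jug(tcp,w):
    Q=R.from_rotvec(w*t).as_matrix(); foot=tcp+Q@(J0-p0); return Q@RJ,foot,JP@(Q@RJ).T+foot
def wt(T):
    for w in np.arange(0,3,.01):
        if R.from_rotvec(-w*t).apply(U)[2]<=np.cos(np.radians(T)): return -w
def tcp_for(w,lip):
    _,f,P=jug(np.zeros(3),w); r=P[-24:]; return np.array(lip)-r[np.argmin(r[:,2])]
for T in (45,80,90,108,118,125):
    w=wt(T); A,f,P=jug(np.zeros(3),w); print(T,round(w,2),'mouth',A[:,2].round(2))
E
cat > p2.py <<'E'
from pour import *
w80,w108,w118=wt(80),wt(108),wt(118)
out=tcp_for(w80,(605,-90,110)); inn=tcp_for(w80,(605,15,88)); p108=tcp_for(w108,(605,35,78)); p118=tcp_for(w118,(605,40,80))
for n,x,w in(('out',out,w80),('in',inn,w80),('108',p108,w108),('118',p118,w118)):
    A,f,P=jug(x,w); i=P[(P[:,1]>-62)&(P[:,0]>585)]; print(n,x.round(),round(w,2),'z',P[:,2].min().round(),P[:,2].max().round(),'under sash max',i[:,2].max().round() if len(i) else None,'x',P[:,0].min().round(),P[:,0].max().round(),'y',P[:,1].min().round(),P[:,1].max().round())
mid=out+[0,-20,60]
sim([(*(p0+[0,0,60]),0),(*(p0+[0,40,130]),0),(*out,w80),(*inn,w80),(*p108,w108),(*p118,w118)],35)
E
python3 p2.py
```

```text
45 -0.81 mouth [0.16 0.69 0.71]
80 -1.45 mouth [0.12 0.98 0.17]
90 -1.63 mouth [ 0.09  1.   -0.  ]
108 -1.97 mouth [-0.01  0.95 -0.32]
118 -2.16 mouth [-0.07  0.88 -0.47]
125 -2.3 mouth [-0.12  0.81 -0.58]
out [ 509. -167.  190.] -1.45 z 99.0 224.0 under sash max None x 535.0 654.0 y -255.0 -87.0
in [509. -62. 168.] -1.45 z 77.0 202.0 under sash max 202.0 x 535.0 654.0 y -150.0 18.0
108 [533.  -3. 200.] -1.97 z 78.0 222.0 under sash max 216.0 x 548.0 664.0 y -103.0 72.0
118 [542.  21. 211.] -2.16 z 80.0 241.0 under sash max 241.0 x 550.0 666.0 y -85.0 95.0
[ 510.02 -199.67  138.89    0.  ] 2 [-0.55  0.32  2.39  2.87  0.92  0.88] 0.0
[ 510.02 -159.67  208.89    0.  ] 3 [-0.42  0.05  2.41  3.    0.66  0.86] 0.0
[ 509.43 -167.27  189.89   -1.45] 11 [-0.44  0.11  2.42  2.97  0.74 -0.58] 0.0
[509.43 -62.27 167.89  -1.45] 4 [-0.06  0.17  2.45  3.49  0.84 -0.86] 0.0
[533.15  -2.9  200.01  -1.97] 4 [ 0.15  0.12  2.36  3.83  0.78 -1.61] 0.0
[541.88  21.4  210.98  -2.16] 2 [ 0.23  0.12  2.32  3.95  0.78 -1.89] 0.0
```

```bash
python3 - <<'E'
import pour as p
np=p.np
np.savez('grasp.npz',p0=p.p0,M=p.M)
p.rows([(*(p.p0+[0,0,60]),0,20),(*(p.p0+[0,0,120]),0,30)],1)
E
```

```text
45 -0.81 mouth [0.16 0.69 0.71]
80 -1.45 mouth [0.12 0.98 0.17]
90 -1.63 mouth [ 0.09  1.   -0.  ]
108 -1.97 mouth [-0.01  0.95 -0.32]
118 -2.16 mouth [-0.07  0.88 -0.47]
125 -2.3 mouth [-0.12  0.81 -0.58]
5 [[[0.014,-0.005,-0.014],0.0,1],[[0.027,-0.009,-0.028],0.0,1],[[0.041,-0.014,-0.042],0.0,1],[[0.061,-0.021,-0.063],0.0,1],[[0.081,-0.027,-0.084],0.0,1]]
```

Call:
play_rows(
  series=[
    [[0.007,-0.002,-0.007],0,1],
    [[0.014,-0.005,-0.014],0,1],
    [[0.027,-0.009,-0.028],0,1],
    [[0.041,-0.014,-0.042],0,1],
    [[0.061,-0.021,-0.063],0,1],
    [[0.081,-0.027,-0.084],0,1],
    [[0.081,-0.027,-0.084],0,1],
    [[0.081,-0.027,-0.084],0,1],
    [[0.081,-0.027,-0.084],0,1],
  ],
  squeeze=60,
)

```text
clock: 41.8
eef_pos: [509.9, -199.5, 196.5]
eef_rot: [-2.822, -0.742, 1.025]
wrist_force: [0.1, -0.4, -3.1]
finger_gap: 17.8
```

```bash
cat > pour2.py <<'E'
from traj import *
g=np.load('grasp.npz'); p0=g['p0']; M0=g['M']; t0=M0[:,1]
C=M0.T@RJ; c=M0.T@(J0-p0)    # jug in tool
def jugM(M,tcp): A=M@C; f=tcp+M@c; return A,f,JP@A.T+f
s,M,pc,q=frame(); t=M[:,1]
rot=lambda w:R.from_rotvec(w*t).as_matrix()@M
def jug(tcp,w): return jugM(rot(w),tcp)
tilt=lambda w:np.degrees(np.arccos(jug(np.zeros(3),w)[0][2,2]))
def wt(T): return next(w for w in np.arange(0.3,-3,-.01) if tilt(w)>=T and jug(np.zeros(3),w)[0][1,2]>0)
def tcp_for(w,lip):
    r=jug(np.zeros(3),w)[2][-24:]; return np.array(lip,float)-r[np.argmin(r[:,2])]
def rep(n,x,w):
    A,f,P=jug(x,w); i=P[(P[:,1]>-55)&(P[:,0]>592)]; print(n,x.round(),round(w,2),'tilt',tilt(w).round(),'z',P[:,2].min().round(),P[:,2].max().round(),'sash',i[:,2].max().round() if len(i) else None,'x',P[:,0].min().round(),P[:,0].max().round(),'y',P[:,1].min().round(),P[:,1].max().round())
E
python3 - <<'E'
from pour2 import *
st(); print('foot',jug(pc,0)[1].round(1),tilt(0).round(2))
w80=wt(80); out=tcp_for(w80,(607,-110,88)); w45=wt(45); m45=(pc+out)/2; m45[2]+=10
rep('now',pc,0);rep('m45',m45,w45);rep('out',out,w80)
W=[(*m45,w45),(*out,w80)]
sim(W); rows(W,1)
E
```

```text
{'clock': np.float64(41.8), 'joints': array([-0.546,  0.114,  2.388,  2.812,  0.719,  0.967]), 'eef_pos': array([ 509.897, -199.492,  196.525]), 'eef_rot': array([-2.822, -0.742,  1.025]), 'wrist_force': array([ 0.092, -0.394, -3.063]), 'finger_gap': np.float64(17.817)}
foot [ 595.6 -207.7  120.4] 0.2
now [ 510. -199.  197.] 0 tilt 0.0 z 120.0 271.0 sash None x 538.0 654.0 y -266.0 -150.0
m45 [ 511. -193.  192.] -0.81 tilt 45.0 z 88.0 266.0 sash None x 539.0 664.0 y -277.0 -100.0
out [ 512. -187.  168.] -1.45 tilt 80.0 z 77.0 202.0 sash None x 538.0 657.0 y -275.0 -107.0
[ 510.79 -193.44  192.29   -0.81] 6 [-0.53  0.12  2.39  2.85  0.73  0.13] 0.0
[ 511.68 -187.39  168.06   -1.45] 5 [-0.51  0.2   2.4   2.9   0.81 -0.56] 0.0
11 [[[0.0,-0.0,0.001],-0.14,1],[[0.0,-0.0,0.002],-0.27,1],[[0.001,-0.0,0.004],-0.41,1],[[0.001,-0.0,0.005],-0.54,1],[[0.001,-0.0,0.006],-0.68,1],[[0.001,-0.0,0.007],-0.81,1],[[-0.001,0.001,0.012],-0.94,1],[[-0.004,0.002,0.016],-1.07,1],[[-0.006,0.003,0.02],-1.19,1],[[-0.008,0.004,0.024],-1.32,1],[[-0.011,0.004,0.029],-1.45,1]]
```

Call:
play_rows(
  series=[
    [[0,0,0.001],-0.1,1],
    [[0,0,0.002],-0.2,1],
    [[0.001,0,0.003],-0.31,1],
    [[0.001,0,0.004],-0.41,1],
    [[0.001,0,0.005],-0.54,1],
    [[0.001,0,0.006],-0.68,1],
    [[0.001,0,0.007],-0.81,1],
    [[-0.001,0.001,0.012],-0.94,1],
    [[-0.004,0.002,0.016],-1.07,1],
    [[-0.006,0.003,0.02],-1.19,1],
    [[-0.008,0.004,0.024],-1.3,1],
    [[-0.01,0.004,0.027],-1.38,1],
    [[-0.011,0.004,0.029],-1.45,1],
    [[-0.011,0.004,0.029],-1.45,1],
    [[-0.011,0.004,0.029],-1.45,1],
  ],
)

```text
clock: 43.3
eef_pos: [511.0, -186.9, 166.5]
eef_rot: [-2.841, 0.658, 1.433]
wrist_force: [-0.2, 0.9, -2.6]
finger_gap: 17.7
```

```bash
python3 - <<'E'
from pour2 import *
from ov import overlay
st(); rep('now',pc,0)
A,f,P=jug(pc,0)
snap('side','side11')
rings=[np.vstack([P[i*24:(i+1)*24],P[i*24:i*24+1]]) for i in (0,6)]
a=overlay('side11',[(r,(0,0,255)) for r in rings],(200,90,400,290),3,'')
cv2.imwrite('pics/c11.png',a)
inn=tcp_for(0,(607,0,86)); rep('in',inn,0)
w=wt(108); p=tcp_for(w,(607,10,76)); rep('108',p,w); w2=wt(95); 
W=[(*inn,0,20)]
sim(W,20); rows(W,1)
E
```

```text
{'clock': np.float64(43.3), 'joints': array([-0.505,  0.207,  2.403,  2.9  ,  0.814, -0.555]), 'eef_pos': array([ 510.962, -186.914,  166.476]), 'eef_rot': array([-2.841,  0.658,  1.433]), 'wrist_force': array([-0.199,  0.869, -2.624]), 'finger_gap': np.float64(17.738)}
now [ 511. -187.  166.] 0 tilt 80.0 z 75.0 200.0 sash None x 537.0 656.0 y -274.0 -106.0
in [512. -78. 166.] 0 tilt 80.0 z 74.0 200.0 sash 200.0 x 538.0 657.0 y -165.0 3.0
108 [536. -28. 198.] -0.52 tilt 108.0 z 76.0 220.0 sash 208.0 x 550.0 666.0 y -128.0 46.0
[511.76 -77.59 165.96   0.    20.  ] 6 [-0.12  0.18  2.45  3.42  0.83 -0.82] 0.0
6 [[[0.014,-0.006,-0.01],0.0,1],[[0.029,-0.011,-0.019],0.0,1],[[0.043,-0.017,-0.029],0.0,1],[[0.058,-0.022,-0.039],0.0,1],[[0.072,-0.028,-0.049],0.0,1],[[0.086,-0.033,-0.058],0.0,1]]
```

View pics/c11.png

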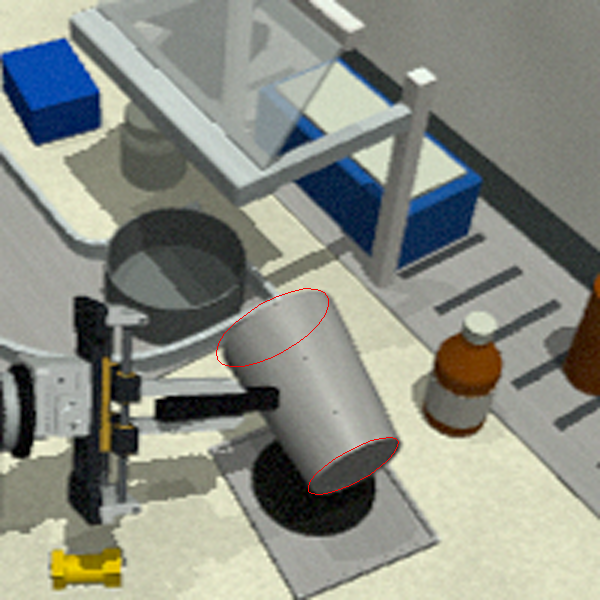

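Call:
play_rows(
  series=[
    [[0.014,-0.006,-0.01],0,1],
    [[0.029,-0.011,-0.019],0,1],
    [[0.043,-0.017,-0.029],0,1],
    [[0.058,-0.022,-0.039],0,1],
    [[0.072,-0.028,-0.049],0,1],
    [[0.086,-0.033,-0.058],0,1],
    [[0.086,-0.033,-0.058],0,1],
    [[0.086,-0.033,-0.058],0,1],
  ],
)

```text
clock: 44.15
eef_pos: [511.8, -78.0, 165.8]
eef_rot: [-2.842, 0.657, 1.433]
wrist_force: [0.4, -0.1, -2.6]
finger_gap: 17.6
```

```bash
python3 - <<'E'
from pour2 import *
st(); rep('now',pc,0)
W=[]
for T,l in ((88,(607,5,82)),(98,(607,8,79)),(110,(607,12,77))):
    w=wt(T); x=tcp_for(w,l); rep(T,x,w); W.append((*x,w,15))
sim(W,15,.1); rows(W,1,15,.08)
E
```

```text
{'clock': np.float64(44.15), 'joints': array([-0.118,  0.178,  2.449,  3.414,  0.834, -0.816]), 'eef_pos': array([511.786, -77.954, 165.78 ]), 'eef_rot': array([-2.842,  0.657,  1.433]), 'wrist_force': array([ 0.359, -0.116, -2.583]), 'finger_gap': np.float64(17.643)}
now [512. -78. 166.] 0 tilt 80.0 z 74.0 200.0 sash 200.0 x 538.0 657.0 y -165.0 3.0
88 [518. -64. 176.] -0.15 tilt 88.0 z 82.0 198.0 sash 198.0 x 545.0 660.0 y -150.0 9.0
98 [527. -48. 188.] -0.33 tilt 98.0 z 79.0 201.0 sash 197.0 x 548.0 663.0 y -139.0 25.0
110 [537. -23. 201.] -0.56 tilt 110.0 z 77.0 225.0 sash 212.0 x 551.0 667.0 y -124.0 52.0
[ 5.1838e+02 -6.3880e+01  1.7628e+02 -1.5000e-01  1.5000e+01] 2 [-0.06  0.15  2.43  3.5   0.8  -1.02] 0.0
[ 5.2670e+02 -4.7500e+01  1.8835e+02 -3.3000e-01  1.5000e+01] 2 [-0.    0.13  2.4   3.6   0.77 -1.27] 0.0
[537.49 -22.67 201.31  -0.56  15.  ] 3 [ 0.08  0.12  2.36  3.75  0.75 -1.61] 0.0
8 [[[0.003,-0.0,-0.009],-0.08,1],[[0.005,-0.001,-0.018],-0.15,1],[[0.007,-0.001,-0.025],-0.21,1],[[0.01,-0.001,-0.032],-0.27,1],[[0.012,-0.001,-0.039],-0.33,1],[[0.016,-0.001,-0.048],-0.41,1],[[0.02,-0.001,-0.057],-0.48,1],[[0.024,-0.002,-0.066],-0.56,1]]
```

Call:
play_rows(
  series=[
    [[0.003,0,-0.009],-0.08,1],
    [[0.005,-0.001,-0.018],-0.15,1],
    [[0.007,-0.001,-0.025],-0.21,1],
    [[0.01,-0.001,-0.032],-0.27,1],
    [[0.012,-0.001,-0.039],-0.33,1],
    [[0.016,-0.001,-0.048],-0.41,1],
    [[0.02,-0.001,-0.057],-0.48,1],
    [[0.024,-0.002,-0.066],-0.56,1],
    [[0.024,-0.002,-0.066],-0.56,1],
    [[0.024,-0.002,-0.066],-0.56,1],
    [[0.024,-0.002,-0.066],-0.56,1],
    [[0.024,-0.002,-0.066],-0.56,1],
    [[0.024,-0.002,-0.066],-0.56,1],
    [[0.024,-0.002,-0.066],-0.56,1],
    [[0.024,-0.002,-0.066],-0.56,1],
    [[0.024,-0.002,-0.066],-0.56,1],
  ],
)

```text
clock: 45.75
eef_pos: [537.1, -23.0, 201.5]
eef_rot: [-2.506, 1.166, 1.842]
wrist_force: [0.3, 0.8, -1.4]
finger_gap: 17.6
```

```bash
python3 - <<'E'
from pour2 import *
from ov import overlay
f=[]
st(); rep('now',pc,0)
for i in range(3): f.append(manip.read_state()['wrist_force'][2])
print(f)
snap('side','side12')
a=overlay('side12',[],(190,90,380,270),3.3,'')
cv2.imwrite('pics/c12.png',a[:600])
E
```

```text
{'clock': np.float64(45.75), 'joints': array([ 0.083,  0.115,  2.364,  3.745,  0.747, -1.606]), 'eef_pos': array([537.147, -23.039, 201.535]), 'eef_rot': array([-2.506,  1.166,  1.842]), 'wrist_force': array([ 0.299,  0.836, -1.36 ]), 'finger_gap': np.float64(17.597)}
now [537. -23. 202.] 0 tilt 110.0 z 77.0 225.0 sash 212.0 x 550.0 666.0 y -124.0 52.0
[np.float64(-1.3602312238128496), np.float64(-1.3602312238128496), np.float64(-1.3602312238128496)]
```

View pics/c12.png

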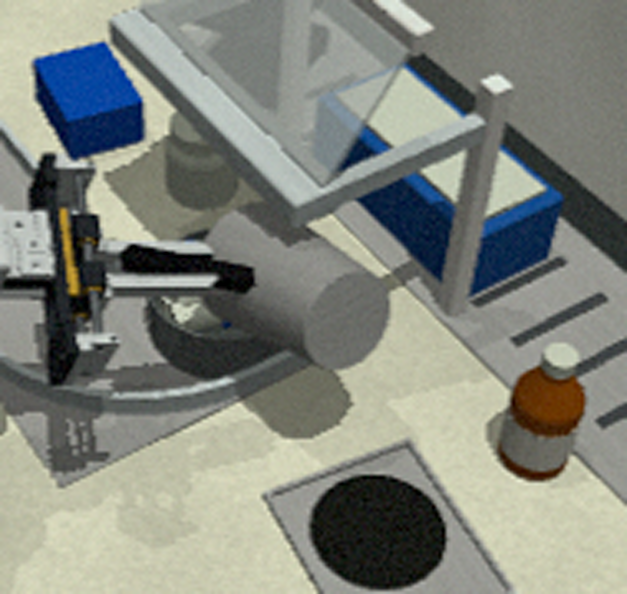

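```bash
python3 - <<'E'
from pour2 import *
for d in ((0,12,0),(0,-4,0),(0,8,-2)): print(d,(M.T@np.array(d)/1000).round(4))
for w in (-.06,.0,-.1): rep(w,pc+[0,-6,-2],w)
E
```

```text
(0, 12, 0) [ 0.0045 -0.0037 -0.0105]
(0, -4, 0) [-0.0015  0.0012  0.0035]
(0, 8, -2) [ 0.0049 -0.002  -0.0063]
-0.06 [537. -29. 200.] -0.06 tilt 113.0 z 72.0 225.0 sash 210.0 x 548.0 664.0 y -132.0 46.0
0.0 [537. -29. 200.] 0.0 tilt 110.0 z 75.0 223.0 sash 210.0 x 550.0 666.0 y -130.0 46.0
-0.1 [537. -29. 200.] -0.1 tilt 115.0 z 70.0 227.0 sash 209.0 x 547.0 663.0 y -134.0 46.0
```

Call:
play_rows(
  series=[
    [[0.0045,-0.004,-0.0105],0,1],
    [[-0.0015,0.001,0.0035],-0.06,1],
    [[0.0045,-0.004,-0.0105],0,1],
    [[-0.0015,0.001,0.0035],-0.06,1],
    [[0.0045,-0.004,-0.0105],0,1],
    [[-0.0015,0.001,0.0035],-0.06,1],
    [[0.0045,-0.004,-0.0105],0,1],
    [[0,0,0],-0.03,1],
    [[0,0,0],-0.03,1],
    [[0,0,0],-0.03,1],
    [[0,0,0],-0.03,1],
    [[0,0,0],-0.03,1],
  ],
)

```text
clock: 47.0
eef_pos: [537.1, -22.9, 201.5]
eef_rot: [-2.462, 1.19, 1.89]
wrist_force: [-0.1, 0.1, -0.8]
finger_gap: 17.6
```

```bash
python3 - <<'E'
from pour2 import *
st(); rep('now',pc,0)
W=[]
for T,l in ((98,(607,5,80)),(85,(607,2,84)),(78,(607,0,84)),(78,(607,-110,88))):
    w=wt(T); x=tcp_for(w,l); rep(T,x,w); W.append((*x,w,22))
sim(W,22,.1,False); rows(W,1,22,.1)
E
```

```text
{'clock': np.float64(47.0), 'joints': array([ 0.084,  0.115,  2.364,  3.745,  0.747, -1.636]), 'eef_pos': array([537.147, -22.899, 201.524]), 'eef_rot': array([-2.462,  1.19 ,  1.89 ]), 'wrist_force': array([-0.138,  0.074, -0.804]), 'finger_gap': np.float64(17.578)}
now [537. -23. 202.] 0 tilt 112.0 z 76.0 226.0 sash 212.0 x 549.0 665.0 y -125.0 52.0
98 [527. -51. 189.] 0.26 tilt 98.0 z 80.0 202.0 sash 198.0 x 548.0 663.0 y -142.0 22.0
85 [525. -57. 190.] 0.3 tilt 96.0 z 84.0 201.0 sash 200.0 x 547.0 663.0 y -146.0 15.0
78 [525. -59. 190.] 0.3 tilt 96.0 z 84.0 201.0 sash 200.0 x 547.0 663.0 y -148.0 13.0
78 [ 525. -169.  194.] 0.3 tilt 96.0 z 88.0 205.0 sash None x 547.0 663.0 y -258.0 -97.0
11 [[[0.001,0.001,0.011],0.09,1],[[0.002,0.001,0.021],0.17,1],[[0.003,0.002,0.032],0.26,1],[[-0.0,0.002,0.038],0.3,1],[[-0.001,0.002,0.039],0.3,1],[[-0.008,0.008,0.055],0.3,1],[[-0.015,0.013,0.071],0.3,1],[[-0.022,0.019,0.087],0.3,1],[[-0.029,0.024,0.103],0.3,1],[[-0.036,0.03,0.119],0.3,1],[[-0.043,0.036,0.135],0.3,1]]
```

```bash
sed -i 's/np.arange(0.3,-3,-.01)/np.arange(2.4,-3,-.01)/' pour2.py; python3 - <<'E'
from pour2 import *
W=[]
for T,l in ((98,(607,5,80)),(85,(607,2,84)),(85,(607,-110,88))):
    w=wt(T); x=tcp_for(w,l); rep(T,x,w); W.append((*x,w,22))
sim(W,22,.1,False); rows(W,1,22,.1)
E
```

```text
98 [527. -51. 189.] 0.26 tilt 98.0 z 80.0 202.0 sash 198.0 x 548.0 663.0 y -142.0 22.0
85 [516. -71. 173.] 0.5 tilt 85.0 z 84.0 199.0 sash 199.0 x 542.0 659.0 y -157.0 6.0
85 [ 516. -183.  177.] 0.5 tilt 85.0 z 88.0 203.0 sash None x 542.0 659.0 y -269.0 -106.0
12 [[[0.001,0.001,0.011],0.09,1],[[0.002,0.001,0.021],0.17,1],[[0.003,0.002,0.032],0.26,1],[[0.006,0.002,0.041],0.34,1],[[0.009,0.002,0.05],0.42,1],[[0.012,0.002,0.058],0.5,1],[[0.005,0.007,0.075],0.5,1],[[-0.002,0.013,0.091],0.5,1],[[-0.009,0.019,0.107],0.5,1],[[-0.016,0.024,0.124],0.5,1],[[-0.024,0.03,0.14],0.5,1],[[-0.031,0.036,0.156],0.5,1]]
```

Call:
play_rows(
  series=[
    [[0.001,0.001,0.011],0.09,1],
    [[0.002,0.001,0.021],0.17,1],
    [[0.003,0.002,0.032],0.26,1],
    [[0.006,0.002,0.041],0.34,1],
    [[0.009,0.002,0.05],0.42,1],
    [[0.012,0.002,0.058],0.5,1],
    [[0.005,0.007,0.075],0.5,1],
    [[-0.002,0.013,0.091],0.5,1],
    [[-0.009,0.019,0.107],0.5,1],
    [[-0.016,0.024,0.124],0.5,1],
    [[-0.024,0.03,0.14],0.5,1],
    [[-0.031,0.036,0.156],0.5,1],
    [[-0.031,0.036,0.156],0.5,1],
    [[-0.031,0.036,0.156],0.5,1],
  ],
)

```text
clock: 48.4
eef_pos: [516.1, -182.7, 176.6]
eef_rot: [-2.819, 0.742, 1.468]
wrist_force: [-0.1, 0.1, -1.3]
finger_gap: 17.6
```

```bash
cat > back.py <<'E'
from pour2 import *
def upright():
    # twist making tilt minimal
    ws=np.arange(-.5,2.6,.002); return ws[np.argmin([tilt(w) for w in ws])]
E
python3 - <<'E'
from back import *
from ov import overlay
st(); rep('now',pc,0)
w=upright(); print('up',w,tilt(w)); 
goal=J0+[0,0,60]; x=goal-(rot(w)@c); print('tcp',x.round(1),'foot',jug(x,w)[1].round(1), 'yaw',np.arctan2(jug(x,w)[0][1,0],jug(x,w)[0][0,0]).round(3))
mid=(pc+x)/2+[0,0,30]
W=[(*mid,w/2),(*x,w,30)]; rep('mid',mid,w/2); sim(W,30,.13,False); rows(W,1,30,.13)
snap('side','side13')
a=overlay('side13',[],(190,90,380,270),3.3,'')
cv2.imwrite('pics/c13.png',a[:600])
E
```

```text
{'clock': np.float64(48.4), 'joints': array([-0.484,  0.178,  2.394,  2.92 ,  0.774, -0.647]), 'eef_pos': array([ 516.057, -182.743,  176.63 ]), 'eef_rot': array([-2.819,  0.742,  1.468]), 'wrist_force': array([-0.09 ,  0.132, -1.343]), 'finger_gap': np.float64(17.592)}
now [ 516. -183.  177.] 0 tilt 85.0 z 88.0 203.0 sash None x 542.0 659.0 y -269.0 -107.0
up 1.5360000000000018 0.3106429370225802
tcp [ 510.4 -199.8  139.3] foot [ 596. -208.   63.] yaw -0.115
mid [ 513. -191.  188.] 0.77 tilt 43.0 z 83.0 263.0 sash None x 542.0 666.0 y -274.0 -98.0
12 [[[-0.002,-0.0,-0.0],0.13,1],[[-0.005,-0.001,-0.001],0.26,1],[[-0.007,-0.001,-0.001],0.38,1],[[-0.009,-0.002,-0.001],0.51,1],[[-0.012,-0.002,-0.001],0.64,1],[[-0.014,-0.003,-0.002],0.77,1],[[-0.01,-0.001,0.005],0.9,1],[[-0.005,0.001,0.012],1.02,1],[[-0.001,0.003,0.018],1.15,1],[[0.003,0.005,0.025],1.28,1],[[0.008,0.007,0.032],1.41,1],[[0.012,0.009,0.039],1.54,1]]
```

View pics/c13.png

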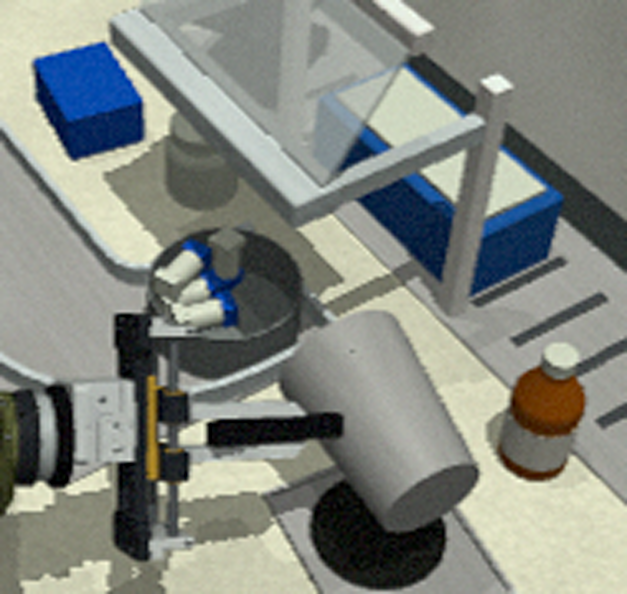

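Call:
play_rows(
  series=[
    [[-0.002,0,0],0.13,1],
    [[-0.005,-0.001,-0.001],0.26,1],
    [[-0.007,-0.001,-0.001],0.38,1],
    [[-0.009,-0.002,-0.001],0.51,1],
    [[-0.012,-0.002,-0.001],0.64,1],
    [[-0.014,-0.003,-0.002],0.77,1],
    [[-0.01,-0.001,0.005],0.9,1],
    [[-0.005,0.001,0.012],1.02,1],
    [[-0.001,0.003,0.018],1.15,1],
    [[0.003,0.005,0.025],1.28,1],
    [[0.008,0.007,0.032],1.41,1],
    [[0.012,0.009,0.039],1.54,1],
    [[0.012,0.009,0.039],1.54,1],
    [[0.012,0.009,0.039],1.54,1],
  ],
)

```text
clock: 49.85
eef_pos: [510.6, -199.2, 139.1]
eef_rot: [-2.819, -0.741, 1.025]
wrist_force: [-0.0, -0.0, -1.7]
finger_gap: 17.9
```

```bash
python3 - <<'E'
from back import *
from ov import circ
s=st(); A,f,P=jug(pc,0); print('foot',f.round(1),'tilt',tilt(0).round(2))
def inside(name,cent,zf):
    p=load(name); im=cv2.imread(f'pics/{name}.png'); m=np.zeros(im.shape[:2],np.uint8)
    for z in np.linspace(zf+6,zf+145,8):
        cv2.fillPoly(m,[proj(p,circ(cent,38+.09*(z-zf),z)).round().astype(int)],1)
    # restrict to visible: inside rim
    r=np.zeros_like(m); cv2.fillPoly(r,[proj(p,circ(cent,54,zf+150)).round().astype(int)],1)
    px=im[(m&r)>0].astype(int); b,g,rr=px.T
    print(name,len(px),'blue',((b>1.5*g)&(b>50)).sum(),'bright',((px.min(1)>130)).sum(),'mean',px.mean(0).round(),'max',px.min(1).max())
snap('top','top14'); snap('side','side14')
inside('top0',(596,-208),3); inside('top2',(596,-208),3); inside('top8',(596,-208),3); inside('top14',f[:2],f[2]); inside('side0',(596,-208),3);inside('side8',(596,-208),3); inside('side14',f[:2],f[2])
a=cv2.imread('pics/top14.png')[150:240,265:345]; b=cv2.imread('pics/top0.png')[150:240,265:345]; c=cv2.imread('pics/side14.png')[140:270,200:345]
a=cv2.resize(a,(265,300),interpolation=cv2.INTER_CUBIC);b=cv2.resize(b,(265,300),interpolation=cv2.INTER_CUBIC)
c=cv2.resize(c,(265,300),interpolation=cv2.INTER_CUBIC)
cv2.imwrite('pics/c14.png',np.clip(np.hstack([b,a,c]).astype(int)*1.5,0,255).astype(np.uint8))
x=J0+[0,0,1]-M@c_ if 0 else None
E
```

```text
{'clock': np.float64(49.85), 'joints': array([-0.545,  0.312,  2.391,  2.867,  0.908,  0.886]), 'eef_pos': array([ 510.589, -199.174,  139.12 ]), 'eef_rot': array([-2.819, -0.741,  1.025]), 'wrist_force': array([-0.046, -0.04 , -1.749]), 'finger_gap': np.float64(17.856)}
foot [ 596.2 -207.2   62.7] tilt 0.34
top0 825 blue 55 bright 3 mean [61. 58. 59.] max 132
top2 825 blue 58 bright 100 mean [71. 68. 68.] max 150
top8 825 blue 115 bright 92 mean [81. 75. 71.] max 209
top14 882 blue 0 bright 157 mean [69. 71. 75.] max 145
side0 1000 blue 0 bright 0 mean [47. 49. 48.] max 98
side8 1000 blue 53 bright 15 mean [65. 65. 62.] max 143
side14 1046 blue 0 bright 0 mean [58. 60. 60.] max 111
```

View pics/c14.png

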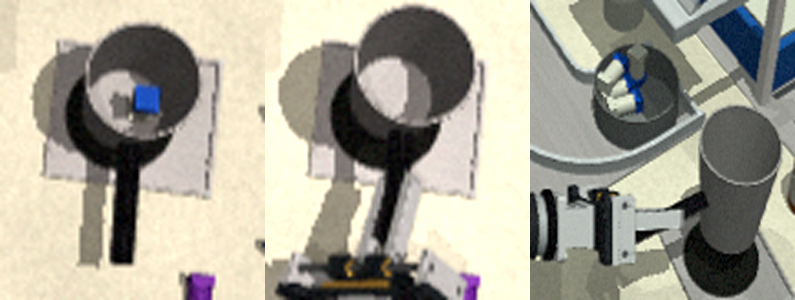

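```bash
python3 - <<'E'
from back import *
x=J0+[0,0,0.5]-M@c; x=x-0; A,f,P=jug(x,0); print('foot',f.round(1))
W=[(*(x+[0,0,25]),0,20),(*x,0,8)]; sim(W,15,.1,False); rows(W,1,15,.1,q=4)
E
```

```text
foot [ 596.  -208.     3.5]
6 [[[-0.012,0.004,0.012],0.0,1],[[-0.024,0.008,0.024],0.0,1],[[-0.0282,0.0095,0.0283],0.0,1],[[-0.0325,0.0109,0.0327],0.0,1],[[-0.0367,0.0124,0.0371],0.0,1],[[-0.0409,0.0138,0.0414],0.0,1]]
```

Call:
play_rows(
  series=[
    [[-0.012,0.004,0.012],0,1],
    [[-0.024,0.008,0.024],0,1],
    [[-0.0282,0.0095,0.0283],0,1],
    [[-0.0325,0.011,0.0327],0,1],
    [[-0.0367,0.0124,0.0371],0,1],
    [[-0.0395,0.0133,0.0399],0,1],
    [[-0.0395,0.0133,0.0399],0,1],
    [[-0.0395,0.0133,0.0399],0,1],
    [[-0.0395,0.0133,0.0399],0,1],
  ],
)

```text
clock: 50.85
eef_pos: [510.4, -200.1, 82.3]
eef_rot: [-2.82, -0.742, 1.026]
wrist_force: [-0.2, 0.2, -1.8]
finger_gap: 17.7
```

```bash
python3 - <<'E'
from back import *
st(); print(jug(pc,0)[1].round(1),tilt(0).round(2))
E
```

```text
{'clock': np.float64(50.85), 'joints': array([-0.548,  0.522,  2.368,  2.895,  1.091,  0.83 ]), 'eef_pos': array([ 510.361, -200.079,   82.26 ]), 'eef_rot': array([-2.82 , -0.742,  1.026]), 'wrist_force': array([-0.231,  0.246, -1.812]), 'finger_gap': np.float64(17.741)}
[ 596.  -208.1    6. ] 0.26
```

Call:
play_rows(
  series=[
    [[-0.001,0.0004,0.001],0,1],
    [[-0.002,0.0007,0.002],0,1],
    [[-0.0023,0.0008,0.0023],0,1],
    [[-0.0023,0.0008,0.0023],0,1],
  ],
)

```text
clock: 51.25
eef_pos: [510.6, -200.3, 79.3]
eef_rot: [-2.822, -0.742, 1.027]
wrist_force: [-1.5, 0.5, 1.8]
finger_gap: 17.8
```

```bash
python3 - <<'E'
from back import *
st(); print(jug(pc,0)[1].round(1),tilt(0).round(2))
m=M[:,0]; d=np.array([0,.69,.72])*90
W=[(*(pc+d*.3),0,12),(*(pc+d),0,30),(*(pc+d+[-10,10,120]),0,40)]
sim(W,30,.1,False); rows(W,0.2,30,.1)
E
```

```text
{'clock': np.float64(51.25), 'joints': array([-0.548,  0.534,  2.366,  2.896,  1.102,  0.828]), 'eef_pos': array([ 510.577, -200.252,   79.336]), 'eef_rot': array([-2.822, -0.742,  1.027]), 'wrist_force': array([-1.453,  0.48 ,  1.804]), 'finger_gap': np.float64(17.841)}
[ 596.4 -208.3    3.2] 0.18
10 [[[0.008,-0.003,-0.0],0.0,0.2],[[0.017,-0.007,-0.0],0.0,0.2],[[0.025,-0.01,-0.0],0.0,0.2],[[0.044,-0.018,-0.001],0.0,0.2],[[0.064,-0.026,-0.001],0.0,0.2],[[0.083,-0.034,-0.001],0.0,0.2],[[0.104,-0.044,-0.021],0.0,0.2],[[0.125,-0.054,-0.04],0.0,0.2],[[0.146,-0.064,-0.059],0.0,0.2],[[0.167,-0.074,-0.079],0.0,0.2]]
```

Call:
play_rows(
  series=[
    [[0,0,0],0,0.2],
    [[0,0,0],0,0.2],
    [[0,0,0],0,0.2],
    [[0,0,0],0,0.2],
    [[0,0,0],0,0.2],
    [[0,0,0],0,0.2],
    [[0,0,0],0,0.2],
    [[0.008,-0.003,0],0,0.2],
    [[0.017,-0.007,0],0,0.2],
    [[0.025,-0.01,0],0,0.2],
    [[0.044,-0.018,-0.001],0,0.2],
    [[0.064,-0.026,-0.001],0,0.2],
    [[0.083,-0.034,-0.001],0,0.2],
    [[0.104,-0.044,-0.021],0,0.2],
    [[0.125,-0.054,-0.04],0,0.2],
    [[0.146,-0.064,-0.059],0,0.2],
    [[0.167,-0.074,-0.079],0,0.2],
    [[0.167,-0.074,-0.079],0,0.2],
  ],
)

```text
clock: 53.05
eef_pos: [501.2, -127.3, 269.9]
eef_rot: [-2.833, -0.744, 1.036]
wrist_force: [0.1, -0.3, 0.6]
finger_gap: 75.3
```

```bash
python3 - <<'E'
from traj import *
from ov import circ
from tubes import find
st()
snap('side','side15');snap('top','top15')
# jug moved? compare patch with initial side pics (jug region) by phase correlation on side8 (lit similarly)
for n,a,b,(x0,y0,x1,y1) in (('side','side8','side15',(280,190,345,275)),('top','top0','top15',(275,150,330,205)),('mat','side8','side15',(270,255,350,295))):
    A=cv2.imread(f'pics/{a}.png',0)[y0:y1,x0:x1].astype(np.float32);B=cv2.imread(f'pics/{b}.png',0)[y0:y1,x0:x1].astype(np.float32)
    print(n,cv2.phaseCorrelate(A,B,cv2.createHanningWindow(A.shape[::-1],cv2.CV_32F)), np.abs(A-B).mean().round(1))
for nm in('side15','top15'):
    p=load(nm); im=cv2.imread(f'pics/{nm}.png').astype(int); b,g,r=im.transpose(2,0,1)
    m=((b>1.5*g)&(b>50)).astype(np.uint8); mk=np.zeros_like(m); cv2.fillPoly(mk,[proj(p,circ((609,68),75,35)).round().astype(int)],1)
    print(nm,'blue in tub',(m&mk).sum())
    for x in find(nm):
        if x[2][1]<-250: print(' bench blue',x)
E
```

```text
{'clock': np.float64(53.05), 'joints': array([-0.317, -0.177,  2.413,  3.153,  0.44 ,  0.759]), 'eef_pos': array([ 501.21 , -127.33 ,  269.858]), 'eef_rot': array([-2.833, -0.744,  1.036]), 'wrist_force': array([ 0.107, -0.304,  0.553]), 'finger_gap': np.float64(75.303)}
side ((-0.47937382009619967, -0.32908078635054494), 0.6631017885090392) 15.6
top ((-0.6462027152779974, -0.11953264103796712), 0.8456803051630656) 11.7
mat ((-0.08914242914586623, 0.08377006221517291), 0.9503116226196289) 3.3
side15 blue in tub 40
top15 blue in tub 97
```

```bash
python3 - <<'E'
from h import *
for bx in ((245,185,285,215),(262,160,285,215)):
    x0,y0,x1,y1=bx
    A=cv2.imread('pics/side11.png',0)[y0:y1,x0:x1].astype(np.float32)
    for f in('side13','side14','side15'):
        B=cv2.imread(f'pics/{f}.png',0)[y0:y1,x0:x1].astype(np.float32)
        print(f,np.round(cv2.phaseCorrelate(A,B,cv2.createHanningWindow(A.shape[::-1],cv2.CV_32F))[0],2),np.abs(A-B).mean().round(1))
manip.sign_off()
E
```

```text
side13 [ 0.68 -0.18] 1.9
side14 [0.08 1.18] 12.3
side15 [0.3 1.9] 14.0
side13 [ 0.02 -0.15] 6.1
side14 [-0.16  0.13] 12.0
side15 [0.05 0.11] 15.6
the job is handed in; nothing more can be done
```

The job is done and handed in at about 53 s of the 200 s. No verdict was reported.

**What I did**
- **Tub:** I pushed it along the rails and round the bend with the open fingers until it reached the stop. The contact force there was about 26 N at the wrist.
- **Tubes:** I put the three loose tubes into the jug, which held one tube at the start. The purple and yellow look-alikes were not touched.
- **Tool tilt:** The moves only allow a turn about the tool's own axis. So I commanded positions beyond the arm's reach in small steps to lay the tool nearly level, then gripped the jug's handle square.
- **Pour:** I took the jug in from the right under the sash, tipped it to about 112°, shook it and brought it out. By my calculation it cleared the sash bar by about 13 mm, and no knock showed in the force readings.
- **Jug:** I set it back upright on its mat and moved the arm clear.

**Last checks**
- The jug was empty in the top view before I set it down. All four tubes are visible in the tub and none are left on the bench.
- The jug stands within about 2 mm of where it started, which I took as the middle of the mat.
- **Tub position after the pour:** image comparisons agree to about 1 pixel, except two with shadow changes that read 1–2 pixels. I put those down to lighting and did not confirm it with a last close picture.
- **Joint 6:** it read -2.554 rad once while picking the first tube, right at its stated limit of 2.55. I moved off it at once, but it may count as touching the limit.

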